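# Assemble the counter lantern on the round mat

### The arm

A 6-joint arm with a two-finger parallel gripper is mounted at the origin on the work surface. World frame = base frame: x ahead of the robot, y to its left, z up, the work surface at z = 0. Lengths are in mm, angles in rad, forces in N, time in s.
With the tool pointing down it reaches from about 300 to 950 mm from the base axis. Payload 3.1 kg.
Tool frame: the origin (TCP) lies on the centre line of the jaws, within the pads' length; the fingertips stand tip_reach ahead of it and the grasp point (between the pads) lies 5 mm behind it (tip_reach is the distance from the TCP to the fingertips, in mm); y points along the fingers, x is the direction in which the jaws open and shut, and the axes are right-handed (so a half turn about y gives the same grasp; the last joint's range is limited). The gripper opens to 85 mm and grips with 20 to 120 N. Pads are 22 mm wide; open, the fingers measure 114 mm over their backs; the gripper's body (76 mm by 85 mm) begins 54 mm behind the grasp point. The pads swing forward as they close: fully open they stand 13 mm farther back than shut.
Start: joints at [-1.301, 0.308, 1.634, -0, 1.2, -0.07], TCP at [208.285, -589.279, 245.272] pointing down, gripper open.
Joint ranges: [-3.06, 3.06], [-0.79, 1.96], [0.05, 2.63], [-1.19, 4.34], [0.05, 2.64], [-2.94, 2.94]. Speed limits (rad/s): [2.79, 2.79, 3.14, 3.14, 3.14, 3.14].

### API

Orientations are given as a unit quaternion [x, y, z, w].
In Python, from rig import state, grab_frame, camera_model, sign_off, tip_reach gives the robot as it stands.
- The arm moves only by the shell command python3 -m crank 'ROWS' [FORCE]. ROWS is JSON, a list of rows, each a list of 3 entries, a list of its own where there are three numbers: the shift along the tool's x, y, z in mm, then the turn about the tool's y in degrees, then the closure, from -1 (fully open) to 1 (shut). A call has 1 to 20 rows; each row is the pose to reach, as a shift and turn from the pose commanded when the call began, along the tool's axes at that moment; what a row does not reach only later rows make up. A row lasts 1/8 s, in which the tool goes at most 62.5 mm and 10.7 degrees, less where a joint would pass 70% of its speed; a pose out of reach is approached as far as the arm can. A call with a gripper value outside its range is refused whole. The fingers move at their own pace and stop on an object; FORCE is the grip in N (left out, the last holds). Time passes only in rows, so rows that repeat a pose let the fingers close. It gives the time, the measured TCP pose, the force and the opening at its end, in the units of the state.
- state(): the state, without advancing time (a new reading comes with each control period).
- grab_frame(name): name is "side" or "top"; returns the picture (384x512x3 uint8, blue, green, red); there is no depth.
- camera_model(name): a dict with "vertical_fov" (degrees; the focal length in pixels is half the picture's height over the tangent of half this angle, whatever the lens; pixels are square), "cx", "cy" (the principal point, pixels), "R" (3x3) and "t" (3): a world point X has camera coordinates R X + t. Camera axes: x right, y down, z forward; pixel columns grow to the right and rows downward; lengths in mm; the calibration is good to about 2 mm. A picture is of the moment at which its call begins. camera_model takes no time and is no camera call.
- sign_off(): hands the job in, once; it reports no verdict.
The state is a dict: "time": time; "q": joint angles; "qvel": joint speeds; "tau": joint torques, N m; "tool_pos": TCP position; "ee_rot": TCP orientation; "wrist_force": force on the tool from outside, world axes, zero at the start; "torque": the same for the moment, N m; "gripper_width": opening from 0.0 (shut) to 1.0 (fully open).
Only numpy, scipy, OpenCV 4.12 (cv2) and the standard library are available. Lean on these libraries where they do the work, as an engineer would, in place of code of your own. Each camera call takes 0.05 s, during which the arm holds its last target.

### The job

Put the counter lantern together on the round cork mat: first stand the brass base in the middle of that mat, then stand the thin candle in the base's cup, lower the white shade gently over the candle until it sits on the base, and close it with the brass cap on top. Everything must end upright, properly seated and let go; leave the fat candle and the two wine glasses standing where they are.

Things in the scene. Friction and masses are not known exactly. Their poses are not given: they have to be found in the camera images.
- base: Brass lantern base, round: a flat flange 90 mm across and 8 mm thick with an upright cup on its middle, 46 mm outside diameter, its rim 34 mm above the underside. The cup is open at the top: 38 mm inside diameter, its floor 20 mm above the underside. Loose, stands upright, about 0.3 kg; best gripped across the cup's outside. Origin: centre of the underside, z up.
- thin_candle: The slimmer of two cream-coloured LED candles: cylinder 30 mm in diameter and 64 mm high with a small yellow flame tip reaching 73 mm (the tip is not solid). Loose, stands upright, about 0.08 kg. It stands in the base's cup, on the cup's floor. Origin: centre of the underside, z up.
- shade: White porcelain lantern shade: plain upright tube open at both ends, 62 mm outside and 54 mm inside diameter, 100 mm high. Loose, stands upright, about 0.2 kg. It goes over candle and cup and stands on the base's flange, its underside 8 mm above the base's. Origin: centre of its lower end, z up.
- cap: Brass lantern cap: disc 72 mm across with dark vent dots, top face 14 mm above the underside; a dark wooden knob to grip, 20 mm in diameter, rises to 41.5 mm; below the disc a plug 44 mm in diameter, 8 mm high, on which it stands. About 0.15 kg. Seated, the plug is in the tube and the disc on its rim: origin 92 mm above the shade's. Origin: centre of the plug's underside, z up.
- round_mat: Round cork mat, 110 mm across, 5 mm thick, fixed to the counter: where the lantern is to stand. Origin: centre of its underside (its top is 5 mm higher), z up.
- square_mat: Square cork mat, 95 mm by 95 mm, 5 mm thick, fixed to the counter; not used. Origin: centre of its underside.
- fat_candle: The fatter of the two cream LED candles: cylinder 50 mm in diameter and 50 mm high with a yellow tip to 61 mm; too wide for the cup, to be left alone. Loose. Origin: centre of the underside.
- glass1: Clear stemmed wine glass, 155 mm high, foot 64 mm across, bowl 65 mm across at its widest. Loose, to be left standing. Origin: centre of the underside of its foot.
- glass2: A second clear wine glass, the same as the first: 155 mm high, 65 mm across. Loose, to be left standing. Origin: centre of the underside of its foot.
Mind the look-alikes: they are no part of the job. What is shaped like the shade but blue or red is not meant.

How it is judged:
By the outcome, as a careful person would: the job done as asked, in the order asked, and still so for the second after the job is handed in, with the robot touching nothing.
It also fails if it takes over 136 s, if anything falls off the work surface, if the arm or the gripper's body presses on something with over 40 N, if the wrist force passes 120 N, or if a joint passes its speed limit or range.

## Working session

There is one attempt and no reset: what is moved stays moved. The work goes in short steps, Python scripts to look and compute and a shell command to move; the robot and the scene stay as the last step left them, time stands still between calls to the robot, and variables do not carry over. Pictures are saved under pics/ and viewed, and the job is handed in when it is done.

```bash
ls; mkdir -p pics
python3 - <<'E'
from rig import *
import cv2,json
import rig
print(state())
print(tip_reach)
for n in ("side","top"):
    f=grab_frame(n); cv2.imwrite(f"pics/{n}0.png",f)
    m=camera_model(n); print(n,m)
E
```

```text
pics
{'time': 0.0, 'q': array([-1.30068308e+00,  3.08998735e-01,  1.63518302e+00,  3.80816076e-05,
        1.19970497e+00, -6.96865031e-02]), 'qvel': array([ 1.03839765e-03, -7.71336362e-04,  1.60105824e-03, -3.79029148e-04,
        5.57169848e-05, -1.86963312e-03]), 'tau': array([-5.41230183e-04, -4.15259385e+01, -2.76666749e+01, -2.20670913e-04,
        1.02419566e-02, -7.69865078e-07]), 'tool_pos': array([ 208.09322373, -588.50547024,  244.05262772]), 'ee_rot': array([-0.5768165 ,  0.40888283, -0.40764266,  0.57786245]), 'wrist_force': array([1.05562633, 0.6498495 , 0.11254956]), 'torque': array([-0.00478134, -0.02809845,  0.02872382]), 'gripper_width': 1.0032601229839806}
14.0
side {'vertical_fov': 51.188246846549454, 'cx': 256.3969984051564, 'cy': 190.76273303658127, 'R': array([[ 0.99660622, -0.07933536, -0.0219534 ],
       [-0.070594  , -0.68655354, -0.72364405],
       [ 0.04233838,  0.72273794, -0.68982413]]), 't': array([-487.05869678,   88.44707055, 1076.09039828])}
top {'vertical_fov': 48.700847379401345, 'cx': 249.83617743530405, 'cy': 188.91928278859956, 'R': array([[-1.81699708e-02, -9.99834858e-01, -3.28611963e-04],
       [-9.95915342e-01,  1.81278132e-02, -8.84534561e-02],
       [ 8.84448058e-02, -1.27992702e-03, -9.96080257e-01]]), 't': array([  50.37321101,  496.7461751 , 1319.64235833])}
```

Run:
```python
import cv2
for n in ("side","top"):
    f=cv2.imread(f"pics/{n}0.png"); cv2.imwrite(f"pics/{n}0b.png",cv2.resize(f,(800,600),interpolation=cv2.INTER_CUBIC))
```

```text
(no output)
```

View pics/side0b.png

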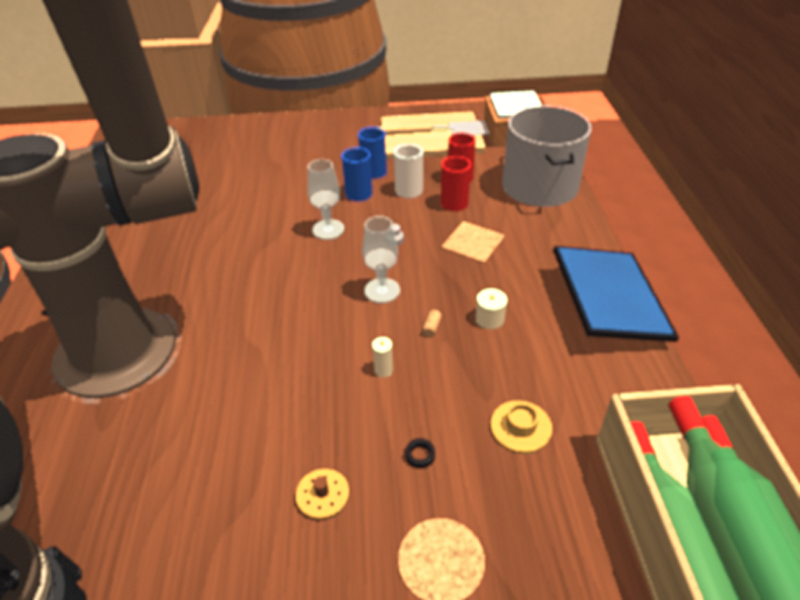

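View pics/top0b.png

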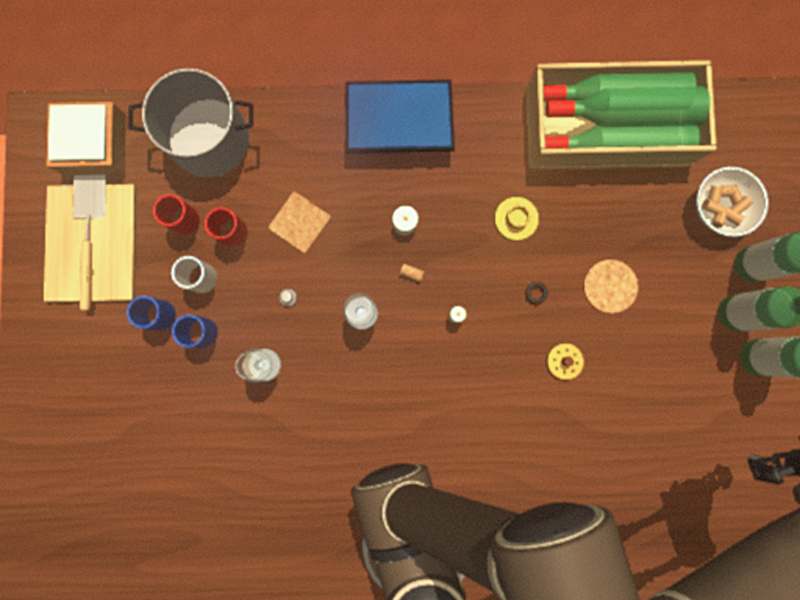

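```bash
cat > h.py <<'E'
import numpy as np, cv2
from scipy.optimize import least_squares
from scipy.spatial.transform import Rotation as Ro
from rig import camera_model
M={n:camera_model(n) for n in("side","top")}
def proj(n,X):
    m=M[n]; c=np.asarray(X)@m["R"].T+m["t"]; f=192/np.tan(np.radians(m["vertical_fov"]/2))
    return np.stack([m["cx"]+f*c[...,0]/c[...,2], m["cy"]+f*c[...,1]/c[...,2]],-1)
def onz(n,p,z):
    return least_squares(lambda v:proj(n,np.array([v[0],v[1],z]))-p,[500,0]).x
def tri(ps,pt):
    r=least_squares(lambda X:np.r_[proj("side",X)-ps,proj("top",X)-pt],[500,0,20]); return r.x, np.abs(r.fun).max()
def crop(src,x0,y0,w,h,s,out):
    f=cv2.imread(src)[y0:y0+h,x0:x0+w]; f=cv2.resize(f,None,fx=s,fy=s,interpolation=cv2.INTER_CUBIC)
    for i in range(0,w,10):
        cv2.line(f,(i*s,0),(i*s,8 if i%50 else 16),(0,255,255),1)
        if i%20==0: cv2.putText(f,str(x0+i),(i*s,26),0,.4,(255,255,255),1)
    for i in range(0,h,10):
        cv2.line(f,(0,i*s),(8,i*s),(0,255,255),1)
        if i%20==0: cv2.putText(f,str(y0+i),(10,i*s+4),0,.4,(255,255,255),1)
    cv2.imwrite(out,f)
E
python3 - <<'E'
from h import *
crop("pics/top0.png",280,110,150,140,5,"pics/t_a.png")
crop("pics/top0.png",70,110,150,140,5,"pics/t_b.png")
crop("pics/side0.png",180,230,190,150,4,"pics/s_a.png")
crop("pics/side0.png",180,75,160,120,5,"pics/s_b.png")
E
```

```text
(no output)
```

View pics/t_a.png

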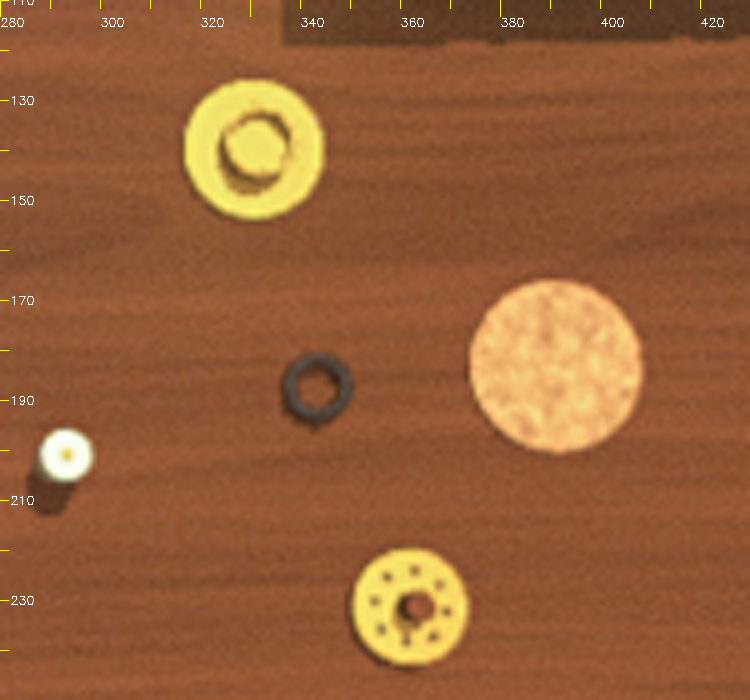

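View pics/t_b.png

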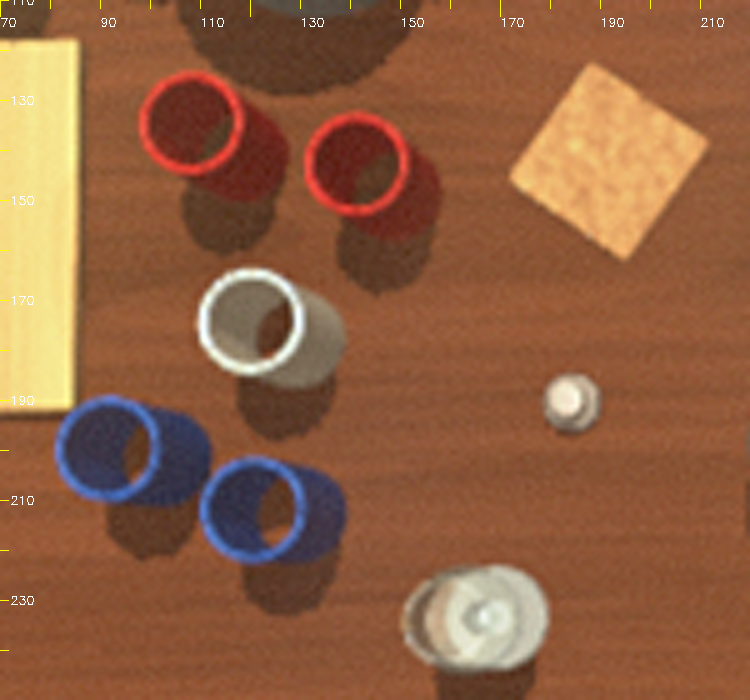

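View pics/s_a.png

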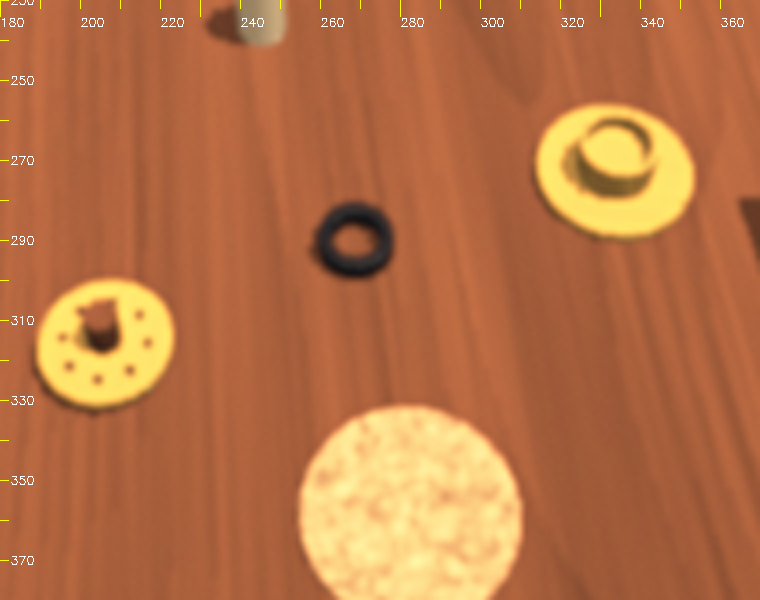

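View pics/s_b.png

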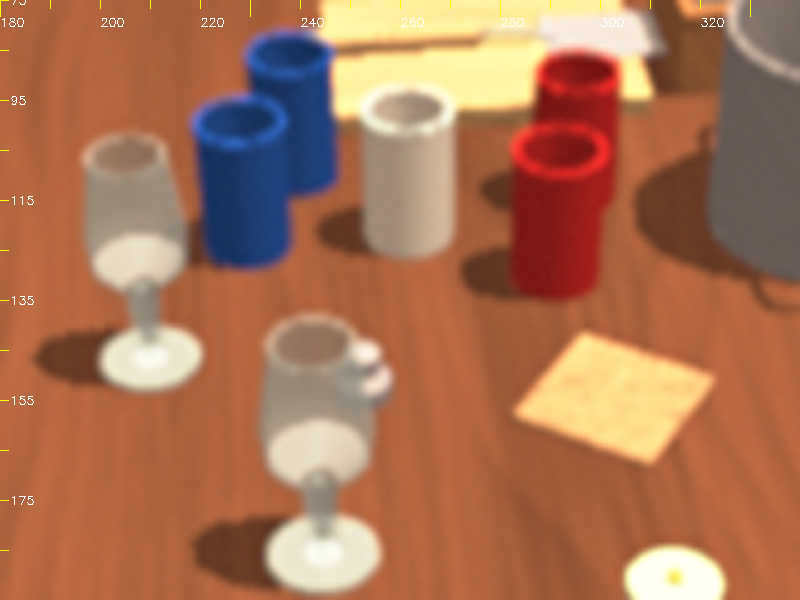

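Run:
```python
from h import *
crop("pics/side0.png",210,200,120,90,6,"pics/s_c.png")
crop("pics/side0.png",240,315,120,69,6,"pics/s_d.png")
for nm,n,p,z in [("base flange","top",(331,139.8),8),("candle","top",(293.2,201),64),("cap disc","top",(362.2,231.4),14),("knob","top",(363.6,231),41.5),("mat","top",(391.1,183),5),("shade","top",(120.4,174.3),100),("shade","side",(259.2,97),100),("cap","side",(203.5,315),14),("base rim","side",(333.8,267),34),("red","top",(141.5,142.5),100),("blue","top",(120.5,212),100),("blue2","top",(92,199.5),100),("red2","top",(108,134),100),("cork?","top",(183.5,190.5),20),("boardcorner","top",(85,118),15),("board2","top",(84.5,192),15),("fat","top",(259,140),50)]:
    print(nm,n,onz(n,p,z).round(1))
```

```text
base flange top [ 653.2 -223.6]
candle top [454.4 -90.4]
cap disc top [ 357.4 -310.5]
knob top [ 359.  -307.6]
mat top [ 509.9 -411.9]
shade top [541.5 427.3]
shade side [534.  423.7]
cap side [ 350.8 -309.2]
base rim side [ 648.8 -227.4]
red top [636.7 364.6]
blue top [429. 426.]
blue2 top [467.6 511. ]
red2 top [664.5 465.7]
cork? top [496.6 251.4]
boardcorner top [737.6 569.1]
board2 top [497.9 566.8]
fat top [648.2   9.9]
```

View pics/s_c.png

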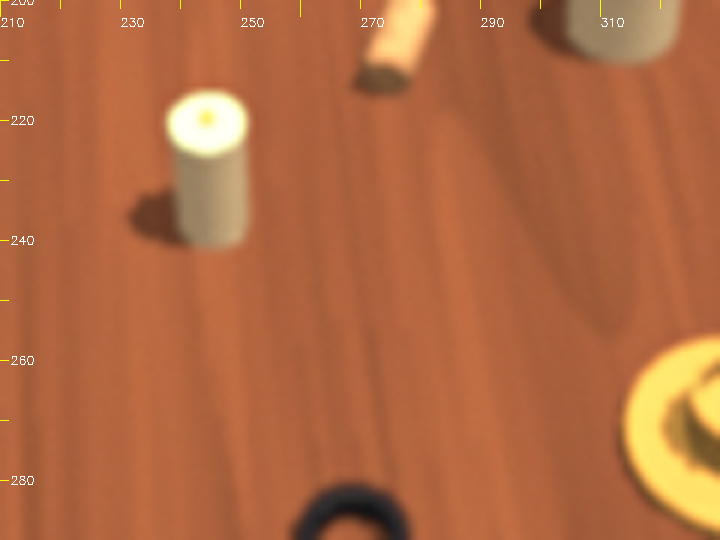

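View pics/s_d.png

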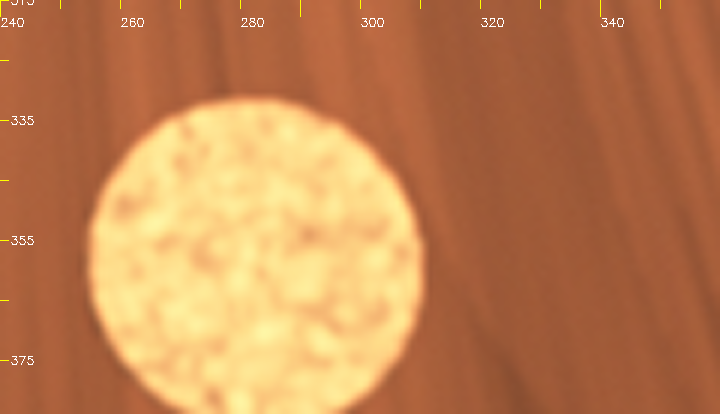

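Run:
```python
from h import *
P={"candle top64":((244.2,220.6),(293.2,201)),"shade top100":((259.2,97),(120.4,174.3)),"cap disc14":((203.5,314.5),(362.2,231.4)),"knob 41.5":((202,306),(363.6,231)),"base rim34":((333.8,267),(331.2,139.6)),"flange 8":((333.5,272),(331,139.8)),"mat 5":((282.4,358.5),(391.1,183)),
"sqL":((282.5,157.5),(172,145)),"sqT":((295.5,141.5),(188,122.5)),"sqR":((322,150.5),(211,138.5)),"sqB":((309.5,168),(194.5,162))}
for k,(s,t) in P.items():
    x,r=tri(s,t); print(k,x.round(1),round(r,2), "proj in side if top+0:")
```

```text
candle top64 [453.4 -90.6  62.6] 0.34 proj in side if top+0:
shade top100 [538.4 427.8  98. ] 1.22 proj in side if top+0:
cap disc14 [ 353.2 -310.    17.5] 1.36 proj in side if top+0:
knob 41.5 [ 353.8 -306.8   46.6] 1.72 proj in side if top+0:
base rim34 [ 651.  -221.    24.7] 0.16 proj in side if top+0:
flange 8 [ 652.3 -223.4    8.4] 0.26 proj in side if top+0:
mat 5 [ 508.5 -412.5    3.1] 0.5 proj in side if top+0:
sqL [630.  303.4 -63.6] 8.66 proj in side if top+0:
sqT [666.9 233.   55.1] 12.54 proj in side if top+0:
sqR [675.5 157.2  65.1] 7.31 proj in side if top+0:
sqB [641.2 225.1 -60.3] 12.21 proj in side if top+0:
```

Run:
```python
from h import *
P={"candle":((244.2,220.6),(293.2,201),64),"shade":((259.2,97),(120.4,174.3),100),"cap":((203.5,314.5),(362.2,231.4),14),"flange":((333.5,272),(331,139.8),8),"mat":((282.4,358.5),(391.1,183),5),
"sqL":((295.5,141.5),(172,145),5),"sqT":((322.3,150.5),(188,122.5),5),"sqR":((309.7,168),(211.2,138.5),5),"sqB":((282.5,157.5),(194.5,162),5),
"red":((291.5,104.5),(141.5,142.5),100),"blue":((227.5,99.5),(120.5,212),100)}
for k,(s,t,z) in P.items():
    print(k,onz("side",s,z).round(1),onz("top",t,z).round(1),(onz("side",s,z)-onz("top",t,z)).round(1), [ (np.array(q)-(M[n]["cx"],M[n]["cy"])).round() for n,q in (("side",s),("top",t))])
def und(p,n,k):
    m=M[n]; f=192/np.tan(np.radians(m["vertical_fov"]/2)); c=np.array([m["cx"],m["cy"]]); d=(np.array(p)-c)/f; r2=d@d
    return c+f*d*(1+k*r2)
def res(k):
    o=[]
    for s,t,z in P.values(): o+=list(onz("side",und(s,"side",k[0]),z)-onz("top",und(t,"top",k[1]),z))
    return o
r=least_squares(res,[0,0]); print(r.x,np.reshape(r.fun,(-1,2)).round(1))
for k,(s,t,z) in P.items(): print(k,onz("side",und(s,"side",r.x[0]),z).round(1),onz("top",und(t,"top",r.x[1]),z).round(1))
```

```text
candle [452.7 -91.9] [454.4 -90.4] [-1.6 -1.5] [array([-12.,  30.]), array([43., 12.])]
shade [534.  423.7] [541.5 427.3] [-7.5 -3.6] [array([  3., -94.]), array([-129.,  -15.])]
cap [ 350.8 -308.1] [ 357.4 -310.5] [-6.6  2.4] [array([-53., 124.]), array([112.,  42.])]
flange [ 651.9 -223.2] [ 653.2 -223.6] [-1.3  0.4] [array([77., 81.]), array([ 81., -49.])]
mat [ 507.7 -413.4] [ 509.9 -411.9] [-2.2 -1.5] [array([ 26., 168.]), array([141.,  -6.])]
sqL [640.4 292.4] [646.2 290.3] [-5.7  2.1] [array([ 39., -49.]), array([-78., -44.])]
sqT [717.7 236.1] [719.3 238.2] [-1.6 -2.1] [array([ 66., -40.]), array([-62., -66.])]
sqR [663.1 155.7] [665.2 163.4] [-2.1 -7.7] [array([ 53., -23.]), array([-39., -50.])]
sqB [587.8 214.5] [589.4 217.9] [-1.6 -3.4] [array([ 26., -33.]), array([-55., -27.])]
red [634. 365.] [636.7 364.6] [-2.7  0.4] [array([ 35., -86.]), array([-108.,  -46.])]
blue [428.2 420.1] [429. 426.] [-0.7 -5.9] [array([-29., -91.]), array([-129.,   23.])]
[-0.43795305 -0.51919424] [[-1.8 -2. ]
 [-6.4  1.2]
 [-7.   2. ]
 [-1.7  1.7]
 [-2.3 -0.5]
 [-4.1  5.2]
 [-0.3 -0.3]
 [-1.8 -7. ]
 [-1.1 -2.2]
 [-1.2  1.6]
 [-1.8 -1.4]]
candle [452.8 -91.7] [454.6 -89.6]
shade [532.6 409.5] [539.  408.3]
cap [ 356.2 -294. ] [ 363.2 -296. ]
flange [ 647.5 -214.9] [ 649.2 -216.6]
mat [ 507.  -386.3] [ 509.3 -385.7]
sqL [638.6 289.7] [642.8 284.5]
sqT [713.7 233.2] [714.  233.5]
sqR [661.5 154.9] [663.2 161.9]
sqB [587.3 213.8] [588.4 216. ]
red [629.6 353.2] [630.8 351.6]
blue [430.2 405.5] [432.  406.9]
```

Run:
```python
from h import *
P={"candle":((244.6,220.7),(293.2,201),64),"shade":((261.6,96.6),(120.3,174.3),100),"cap":((206.4,315.5),(362.2,231.3),14),"knob":((205,308.7),(363.8,231.2),41.5),"flange":((333.9,272.1),(330.9,139.9),8),"rim":((334.1,266.2),(331.4,139.5),34),"mat":((282.5,358.3),(391.3,183),5),
"sqL":((297,141.4),(172,145),5),"sqT":((323,150.6),(188,122.5),5),"sqR":((310.4,168),(211.2,138.5),5),"sqB":((282.8,157.2),(194.5,162),5),
"red":((292,104.8),(141.5,142.8),100),"blue":((228.2,99.5),(120.5,212),100)}
for k,(s,t,z) in P.items():
    x,r=tri(s,t)
    print(k,"side",onz("side",s,z).round(1),"top",onz("top",t,z).round(1),"tri",x.round(1),round(r,2))
from rig import state
s=state(); print(Ro.from_quat(s["ee_rot"]).as_matrix().round(3))
```

```text
candle side [453.7 -92.4] top [454.4 -90.4] tri [454.  -90.6  62.1] 0.15
shade side [542.2 425.3] top [541.5 427.6] tri [542.1 428.1  98.3] 0.11
cap side [ 357. -311.] top [ 357.7 -310.5] tri [ 357.2 -310.7   13.5] 0.16
knob side [ 357.1 -310.8] top [ 358.4 -308.2] tri [ 357.2 -309.1   38.7] 0.35
flange side [ 652.8 -223.6] top [ 652.9 -223.3] tri [ 652.9 -223.3    7.6] 0.02
rim side [ 650.  -225.3] top [ 648.9 -219.8] tri [ 651.1 -221.1   27.8] 0.29
mat side [ 507.9 -413. ] top [ 509.9 -412.6] tri [ 508.5 -412.7    4.4] 0.44
sqL side [645.4 292.4] top [646.2 290.3] tri [645.4 290.    6.9] 0.14
sqT side [719.8 235.4] top [719.3 238.2] tri [720.4 238.5   2.4] 0.12
sqR side [665.2 155.5] top [665.2 163.4] tri [667.  164.   -2.4] 0.08
sqB side [588.9 215.9] top [589.4 217.9] tri [589.4 218.2   3.2] 0.07
red side [635.4 363. ] top [635.8 364.6] tri [635.9 364.9  98.8] 0.06
blue side [430.6 419.8] top [429. 426.] tri [429.7 427.4  95.4] 0.22
[[ 0.333 -0.001  0.943]
 [-0.943  0.002  0.333]
 [-0.002 -1.     0.   ]]
```

```bash
cat >> h.py <<'E'
def plan(cur,cx,tgt,tx):
    """cur xyz, cx = xang deg now; tgt xyz, tx = xang wanted -> tool shift, turn"""
    a=np.radians(cx); X=np.array([np.cos(a),np.sin(a),0]); Y=np.array([0,0,-1.]); Z=np.cross(X,Y)
    d=np.array(tgt,float)-cur; return np.array([d@X,d@Y,d@Z]).round(1), round(cx-tx,1)
def xang(q):
    x=Ro.from_quat(q).as_matrix()[:,0]; return np.degrees(np.arctan2(x[1],x[0]))
E
python3 - <<'E'
from h import *
print("crate near edge top", [onz("top",p,z).round() for p in ((342,105.6),(454,105)) for z in (0,60)])
print("crate side", [onz("side",(620/1.5625,510/1.5625),z).round() for z in (0,60)])
print("glass1 foot",onz("side",(210,146.4),2).round(),"glass2 foot",onz("side",(244.6,185.7),2).round())
print("ring",onz("top",(343.5,187.5),5).round(),"bottles", onz("top",(461,199),80).round())
print(plan([208.285,-589.279,245.272],-70.5,[652.8,-223.4,150],-90))
E
```

```text
crate near edge top [array([ 768., -265.]), array([ 750., -252.]), array([ 763., -632.]), array([ 746., -602.])]
crate side [array([ 756., -365.]), array([ 733., -395.])]
glass1 foot [361. 300.] glass2 foot [462. 101.]
ring [ 498. -259.] bottles [ 450. -595.]
(array([-196.5,   95.3,  541.2]), 19.5)
```

```bash
python3 -m crank '[[[-60,0,160],5,-1],[[-120,0,330],12,-1],[[-196.5,0,541.2],19.5,-1],[[-196.5,0,541.2],19.5,-1],[[-196.5,0,541.2],19.5,-1],[[-196.5,0,541.2],19.5,-1],[[-196.5,0,541.2],19.5,-1],[[-196.5,0,541.2],19.5,-1],[[-196.5,0,541.2],19.5,-1],[[-196.5,0,541.2],19.5,-1],[[-196.5,0,541.2],19.5,-1],[[-196.5,0,541.2],19.5,-1],[[-196.5,0,541.2],19.5,-1],[[-196.5,0,541.2],19.5,-1]]' 30
python3 -c "
from h import *
from rig import *
s=state(); print(s['tool_pos'],xang(s['ee_rot']),s['q'],s['qvel'].round(2),tip_reach)"
```

```text
time: 1.85
tool_pos: [652.3, -224.8, 245.5]
ee_rot: [0.499, -0.501, 0.501, -0.499]
wrist_force: [0.5, -0.6, -1.1]
gripper_width: 1.0
[ 652.27240467 -224.80222634  245.51756964] -90.13308702675658 [-3.94930969e-01  4.31488215e-01  1.46538100e+00 -1.37312060e-04
  1.24465583e+00  1.17823215e+00] [ 0.01  0.   -0.    0.   -0.   -0.  ] 14.0
```

```bash
python3 -m crank '[[[0,50,0],0,-1],[[0,100,0],0,-1],[[0,150,0],0,-1],[[0,190,0],0,-1],[[0,210,0],0,-1],[[0,220,0],0,-1],[[0,220,0],0,-1],[[0,220,0],0,-1],[[0,220,0],0,1],[[0,220,0],0,1],[[0,220,0],0,1],[[0,220,0],0,1],[[0,220,0],0,1],[[0,220,0],0,1],[[0,220,0],0,1],[[0,220,0],0,1]]' 20
python3 -c "
from h import *
from rig import *
s=state(); print(s['tool_pos'],xang(s['ee_rot']),s['wrist_force'],s['gripper_width'],tip_reach)
cv2.imwrite('pics/s1.png',grab_frame('side'));crop('pics/s1.png',290,200,120,100,6,'pics/s1c.png')"
```

```text
time: 3.85
tool_pos: [653.7, -223.0, 26.4]
ee_rot: [-0.499, 0.5, -0.5, 0.5]
wrist_force: [-1.0, 3.6, 5.0]
gripper_width: 0.522
[ 653.65713372 -222.96236317   26.43890334] -90.0429104682128 [-0.96483918  3.59941782  5.01014179] 0.5224619717376779 14.0
```

View pics/s1c.png

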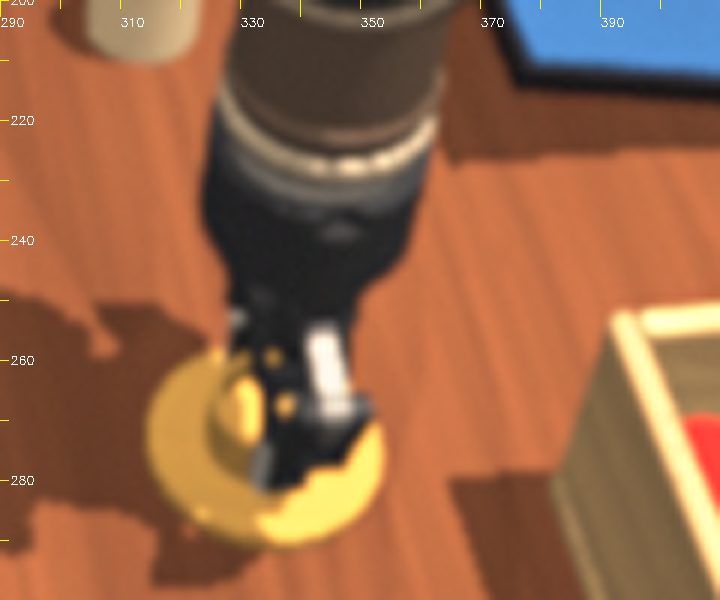

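```bash
python3 -m crank '[[[0,0,0],0,-1],[[0,0,0],0,-1],[[0,0,0],0,-1],[[0,0,0],0,-1],[[0,0,0],-10,-1],[[0,0,0],-20,-1],[[0,0,0],-30,-1],[[0,0,0],-40,-1],[[0,0,0],-50,-1],[[0,0,0],-60,-1],[[0,0,0],-70,-1],[[0,0,0],-80,-1],[[0,0,0],-90,-1],[[0,0,0],-90,-1],[[0,0,0],-90,-1]]' 20
python3 -m crank '[[[0,0,0],0,1],[[0,0,0],0,1],[[0,0,0],0,1],[[0,0,0],0,1],[[0,0,0],0,1],[[0,0,0],0,1],[[0,0,0],0,1],[[0,0,0],0,1]]' 40
python3 -c "
from h import *
from rig import *
for i in range(1):
  s=state(); print(s['tool_pos'],xang(s['ee_rot']),s['wrist_force'],s['gripper_width'])"
```

```text
time: 5.78
tool_pos: [653.0, -223.7, 25.2]
ee_rot: [-0.707, 0.001, -0.001, 0.707]
wrist_force: [0.6, -0.4, 0.6]
gripper_width: 1.002
time: 6.78
tool_pos: [653.7, -223.8, 25.8]
ee_rot: [0.707, 0.0, 0.001, -0.707]
wrist_force: [0.1, 0.1, 4.5]
gripper_width: 0.532
[ 653.71616922 -223.8238867    25.84924338] -0.0376209592817693 [0.13085924 0.05841574 4.54579326] 0.5322751808230608
```

```bash
python3 -m crank '[[[0,-10,0],0,1],[[0,-30,0],0,1],[[0,-60,0],0,1],[[-10,-80,-14],0,1],[[-30,-80,-40],0,1],[[-55,-80,-73],0,1],[[-80,-80,-106],0,1],[[-105,-80,-140],0,1],[[-125,-80,-166],0,1],[[-138,-80,-183],0,1],[[-143.1,-80,-189.2],0,1],[[-143.1,-80,-189.2],0,1],[[-143.1,-80,-189.2],0,1]]' 40
python3 -m crank '[[[0,20,0],0,1],[[0,45,0],0,1],[[0,60,0],0,1],[[0,68,0],0,1],[[0,72,0],0,1],[[0,72,0],0,1],[[0,72,0],0,1]]' 40
python3 -c "
from h import *
from rig import *
s=state(); print(s['tool_pos'],xang(s['ee_rot']),s['wrist_force'],s['gripper_width'])
cv2.imwrite('pics/s2.png',grab_frame('side'));crop('pics/s2.png',220,270,140,114,5,'pics/s2c.png')
cv2.imwrite('pics/t2.png',grab_frame('top'));crop('pics/t2.png',340,130,110,100,6,'pics/t2c.png')"
```

```text
time: 8.4
tool_pos: [510.5, -411.8, 105.2]
ee_rot: [-0.707, -0.0, 0.0, 0.707]
wrist_force: [0.9, -0.1, -2.6]
gripper_width: 0.531
time: 9.28
tool_pos: [510.4, -413.3, 34.2]
ee_rot: [0.708, 0.0, 0.001, -0.707]
wrist_force: [0.5, 0.4, -2.6]
gripper_width: 0.527
[ 510.4076054  -413.34825927   34.17523997] -0.0351266421807729 [ 0.51451464  0.35763904 -2.57328595] 0.5267720684409049
```

View pics/s2c.png

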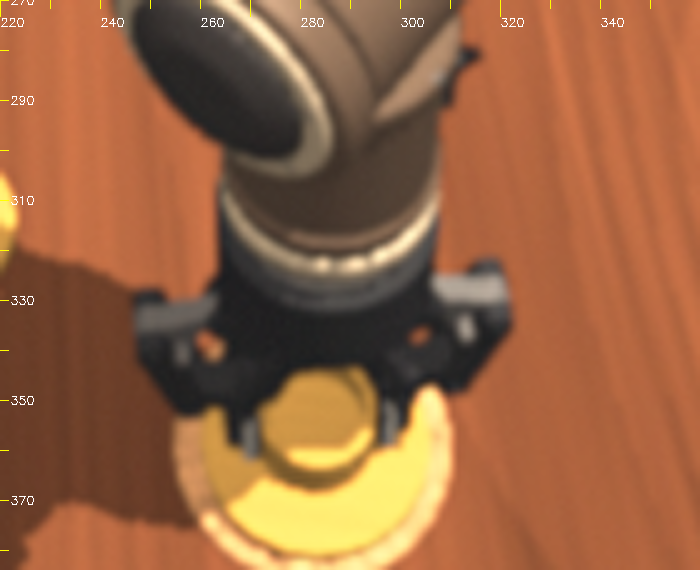

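View pics/t2c.png

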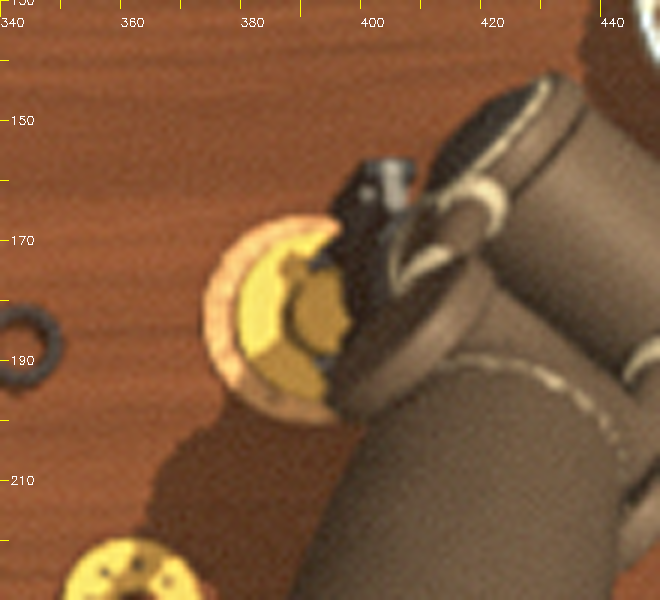

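```bash
python3 -m crank '[[[0,1,0],0,1],[[0,2,0],0,1],[[0,3,0],0,1],[[0,3,0],0,1],[[0,3,0],0,1]]' 40
python3 -m crank '[[[0,0,0],0,0.3],[[0,0,0],0,0],[[0,0,0],0,-0.5],[[0,0,0],0,-1],[[0,0,0],0,-1],[[0,-10,0],0,-1],[[0,-40,0],0,-1],[[0,-90,0],0,-1],[[0,-120,0],0,-1],[[0,-120,0],0,-1],[[0,-120,0],0,-1]]' 40
python3 -c "
from h import *
from rig import *
s=state(); print(s['tool_pos'],xang(s['ee_rot']),s['wrist_force'],s['gripper_width'],s['q'])
cv2.imwrite('pics/s3.png',grab_frame('side'))
"
```

```text
time: 10.0
tool_pos: [509.8, -412.8, 30.9]
ee_rot: [-0.707, 0.0, -0.0, 0.707]
wrist_force: [-3.1, 1.2, 4.1]
gripper_width: 0.531
time: 11.38
tool_pos: [509.4, -412.3, 149.8]
ee_rot: [-0.707, 0.0, 0.0, 0.707]
wrist_force: [0.0, -1.0, -1.1]
gripper_width: 1.004
[ 509.40013273 -412.3379494   149.81182104] -0.030117506586574395 [ 0.04938066 -0.97112966 -1.06635818] 1.003665243903128 [-7.46901086e-01  4.62485042e-01  1.62649795e+00 -9.33468922e-06
  1.05357486e+00 -7.46370585e-01]
```

```bash
python3 -m crank '[[[-9,0,50],0,-1],[[-19,0,110],0,-1],[[-29,0,170],0,-1],[[-39,0,230],0,-1],[[-49,0,285],0,-1],[[-54,0,312],0,-1],[[-55.5,0,321.6],0,-1],[[-55.5,0,321.6],0,-1],[[-55.5,0,321.6],0,-1]]' 20
python3 - <<'E'
from h import *
from rig import *
s=state(); print(s['tool_pos'],xang(s['ee_rot']),s['wrist_force'],s['q'])
cv2.imwrite('pics/s4.png',grab_frame('side'));crop('pics/s4.png',235,320,100,64,7,'pics/s4c.png')
cv2.imwrite('pics/t4.png',grab_frame('top'));crop('pics/t4.png',350,150,80,70,8,'pics/t4c.png')
E
```

```text
time: 12.55
tool_pos: [454.9, -92.1, 150.1]
ee_rot: [0.707, -0.001, 0.001, -0.707]
wrist_force: [-0.6, -0.6, -0.3]
gripper_width: 1.001
[454.8771302  -92.13974609 150.09857478] -0.08424438956727819 [-0.64351915 -0.64540143 -0.27113959] [-2.93469008e-01  1.20460365e-01  2.07947342e+00 -4.73028389e-04
  9.41563847e-01 -2.91720299e-01]
```

View pics/s4c.png

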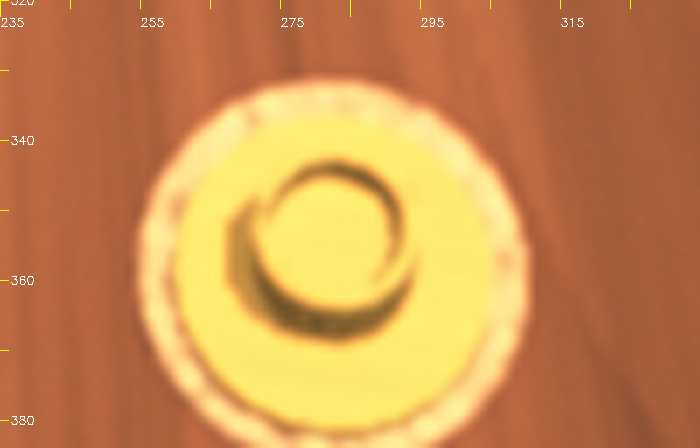

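View pics/t4c.png

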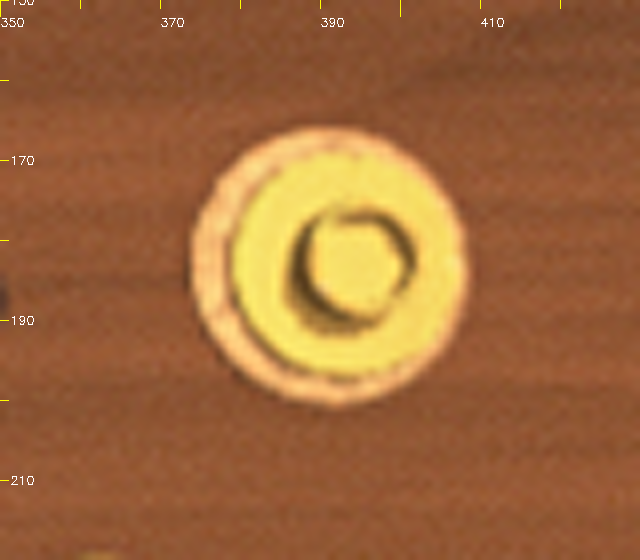

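Run:
```python
from h import *
import numpy as np
for n,pm,pf in (("top",(391.1,183.06),(393.4,183.06)),("side",(235+332.5/7,320+270/7),(235+336/7,320+268/7))):
    print(n,"mat",onz(n,pm,5).round(1),"flange",onz(n,pf,13).round(1))
# full projected edge positions for the model
th=np.linspace(0,2*np.pi,360)
def ring(n,c,r,z):
    p=proj(n,np.c_[c[0]+r*np.cos(th),c[1]+r*np.sin(th),np.full(360,z)]); return np.r_[p.min(0),p.max(0)].round(2)
for n in("side","top"):
    print(n,"mat top edge",ring(n,(509.7,-412.6),55,5),"flange",ring(n,(509.7,-412.6),45,13),ring(n,(509.7,-412.6),45,5))
    f=cv2.imread(f"pics/{n[0]}4.png")
    s=8; x0,y0=(235,320) if n=="side" else (350,150)
    g=cv2.resize(f[y0:y0+64,x0:x0+90],None,fx=s,fy=s,interpolation=cv2.INTER_CUBIC)
    for r,z,col in ((55,5,(255,0,0)),(45,13,(0,0,255)),(23,39,(0,255,0))):
        p=proj(n,np.c_[509.7+r*np.cos(th),-412.6+r*np.sin(th),np.full(360,z)])
        cv2.polylines(g,[(((p-[x0,y0]+.5)*s).round().astype(int))[:,None]],True,col,1)
    cv2.imwrite(f"pics/{n}4o.png",g)
```

```text
top mat [ 509.7 -411.9] flange [ 508.8 -416.5]
side mat [ 507.9 -413.6] flange [ 508.3 -416.6]
side mat top edge [255.67 331.84 311.24 386.92] flange [260.64 334.56 306.4  379.77] [260.7  336.41 306.14 381.44]
top mat top edge [374.16 166.05 408.48 200.18] flange [378.03 168.8  406.28 196.89] [377.28 169.14 405.36 197.06]
```

View pics/side4o.png

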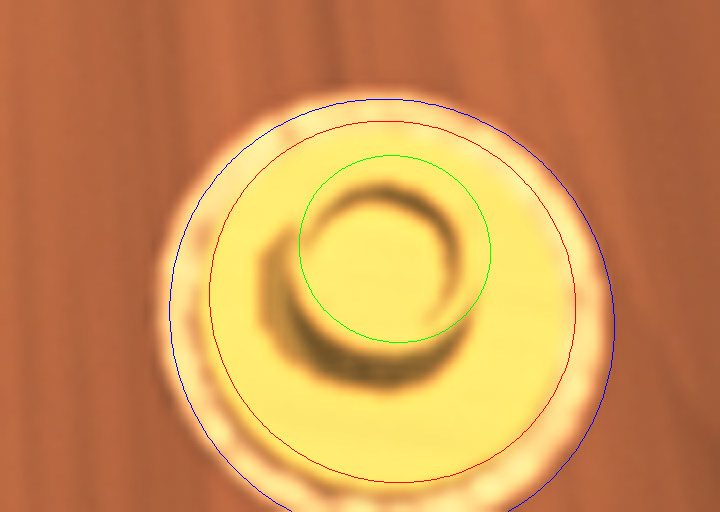

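View pics/top4o.png

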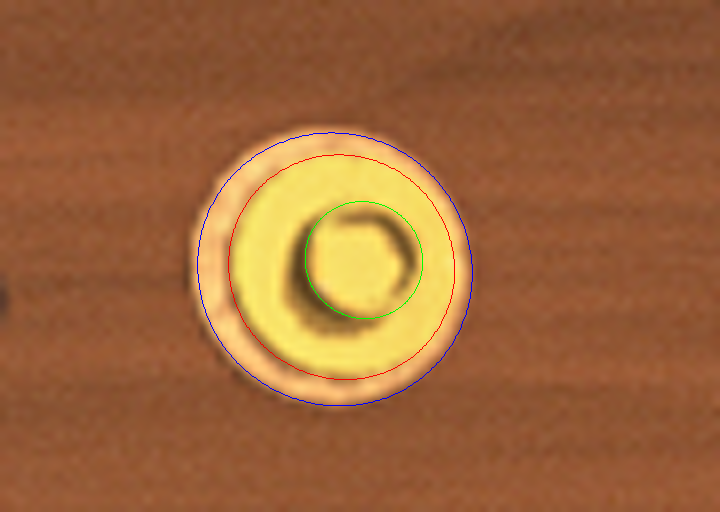

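```bash
python3 -m crank '[[[9,0,-50],10,-1],[[19,0,-110],20,-1],[[29,0,-170],30,-1],[[39,0,-230],40,-1],[[49,0,-285],50,-1],[[54,0,-312],60,-1],[[55.3,0,-321.6],70,-1],[[55.3,0,-321.6],80,-1],[[55.3,0,-321.6],90,-1],[[55.3,0,-321.6],90,-1]]' 20
python3 -m crank '[[[0,40,0],0,-1],[[0,80,0],0,-1],[[0,105,0],0,-1],[[0,118,0],0,-1],[[0,118,0],0,-1],[[0,118,0],0,0],[[0,118,0],0,0],[[0,118,0],0,1],[[0,118,0],0,1],[[0,118,0],0,1],[[0,118,0],0,1],[[0,118,0],0,1]]' 20
python3 - <<'E'
from h import *
from rig import *
s=state(); print(s['tool_pos'],xang(s['ee_rot']),s['wrist_force'],s['q'])
cv2.imwrite('pics/s5.png',grab_frame('side'));crop('pics/s5.png',235,320,100,64,7,'pics/s5c.png')
cv2.imwrite('pics/t5.png',grab_frame('top'));crop('pics/t5.png',350,150,80,70,8,'pics/t5c.png')
E
```

```text
time: 13.9
tool_pos: [509.1, -413.7, 149.9]
ee_rot: [0.5, -0.5, 0.5, -0.5]
wrist_force: [0.6, -0.9, -0.0]
gripper_width: 1.001
time: 15.4
tool_pos: [510.5, -413.3, 34.0]
ee_rot: [0.5, -0.499, 0.501, -0.5]
wrist_force: [-0.4, 1.9, 6.2]
gripper_width: 0.521
[ 510.51958723 -413.33385062   33.98161061] -90.02188929258412 [-0.37711783  1.9244336   6.1688978 ] [-7.46934247e-01  6.16760650e-01  1.66218336e+00  2.13105844e-04
  8.60523536e-01  8.24104232e-01]
```

View pics/s5c.png

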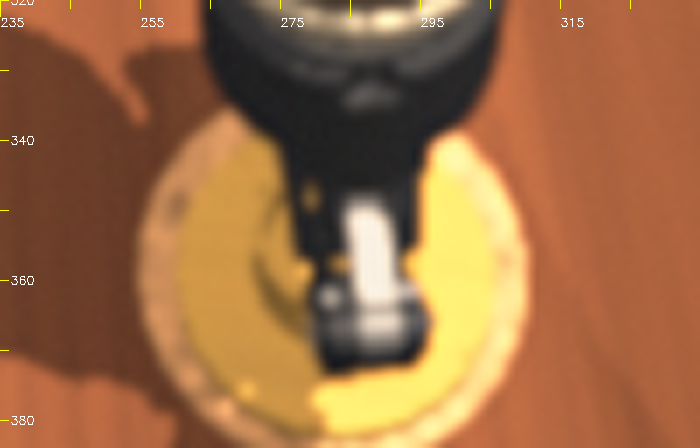

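View pics/t5c.png

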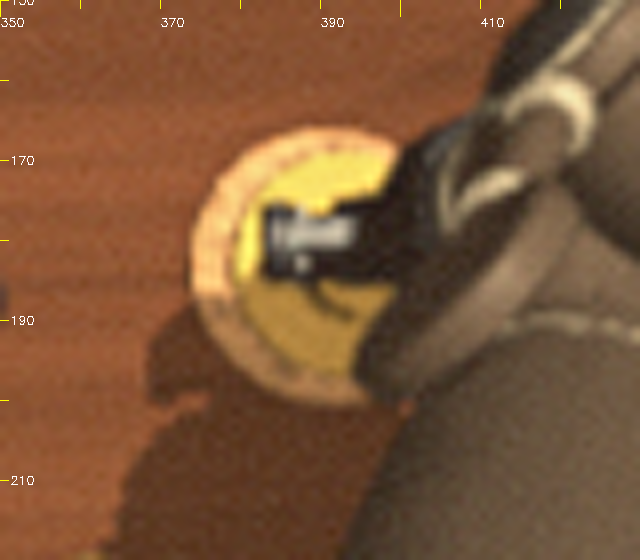

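Run:
```python
from h import *
for n in M: print(n,"cam centre",(-M[n]["R"].T@M[n]["t"]).round())
for n,y in (("top",-380),("side",-445)):
  for x in (498.5,509.5,520.5):
    for z in (20,40,60,80): print(n,x,y,z,proj(n,np.array([x,y,z])).round(1))
```

```text
side cam centre [ 446. -756.  796.]
top cam centre [ 379.   43. 1358.]
top 498.5 -380 20 [382.8 186.3]
top 498.5 -380 40 [384.8 185.7]
top 498.5 -380 60 [386.8 185. ]
top 498.5 -380 80 [389.  184.4]
top 509.5 -380 20 [382.6 182.8]
top 509.5 -380 40 [384.6 182.2]
top 509.5 -380 60 [386.7 181.5]
top 509.5 -380 80 [388.8 180.8]
top 520.5 -380 20 [382.5 179.4]
top 520.5 -380 40 [384.4 178.7]
top 520.5 -380 60 [386.5 177.9]
top 520.5 -380 80 [388.6 177.2]
side 498.5 -445 20 [279.9 371.9]
side 498.5 -445 40 [280.1 367.5]
side 498.5 -445 60 [280.3 362.9]
side 498.5 -445 80 [280.5 358.2]
side 509.5 -445 20 [285.6 371.4]
side 509.5 -445 40 [285.9 367. ]
side 509.5 -445 60 [286.2 362.4]
side 509.5 -445 80 [286.6 357.6]
side 520.5 -445 20 [291.4 370.9]
side 520.5 -445 40 [291.8 366.5]
side 520.5 -445 60 [292.2 361.9]
side 520.5 -445 80 [292.6 357.1]
```

```bash
python3 -m crank '[[[0,0,0],0,1],[[0,0,0],0,1],[[0,-2,0],0,1],[[-2,-4,0],0,1],[[-4,-4,0],0,1],[[-4,-4,0],0,1],[[-4,-2,0],0,1],[[-4,0,0],0,1],[[-4,2,0],0,1],[[-4,2,0],0,1],[[-4,2,0],0,1],[[-4,2,0],0,0.3],[[-4,2,0],0,0],[[-4,2,0],0,-1],[[-4,2,0],0,-1],[[-4,2,0],0,-1],[[-4,-20,0],0,-1],[[-4,-60,0],0,-1],[[-4,-118,0],0,-1],[[-4,-118,0],0,-1]]' 40
python3 - <<'E'
from h import *
from rig import state
s=state(); print(s['tool_pos'],s['wrist_force'])
print(plan([509.5,-408.6,150.3],-90,[454.2,-91,150.3],-90))
E
```

```text
time: 18.0
tool_pos: [513.7, -412.5, 158.9]
ee_rot: [0.5, -0.495, 0.505, -0.5]
wrist_force: [-0.0, 0.8, 0.7]
gripper_width: 1.0
[ 513.7450616  -412.50634004  158.87579637] [-0.02874904  0.8008223   0.70952233]
(array([-317.6,    0. ,  -55.3]), 0)
```

```bash
python3 -m crank '[[[0,0,0],0,-1],[[0,0,0],0,-1],[[0,0,0],0,-1]]' 40
python3 - <<'E'
from h import *
from rig import *
s=state(); print(s['tool_pos'],xang(s['ee_rot']), Ro.from_quat(s['ee_rot']).as_matrix().round(3))
cv2.imwrite('pics/s6.png',grab_frame('side'));crop('pics/s6.png',235,300,100,84,7,'pics/s6c.png')
cv2.imwrite('pics/t6.png',grab_frame('top'));crop('pics/t6.png',350,150,80,70,8,'pics/t6c.png')
E
```

```text
time: 18.38
tool_pos: [508.8, -408.0, 148.5]
ee_rot: [-0.5, 0.501, -0.499, 0.5]
wrist_force: [-0.6, 0.6, 0.1]
gripper_width: 1.004
[ 508.75388757 -407.95178396  148.51804452] -90.03271773760696 [[-0.001 -0.002  1.   ]
 [-1.     0.002 -0.001]
 [-0.002 -1.    -0.002]]
```

View pics/s6c.png

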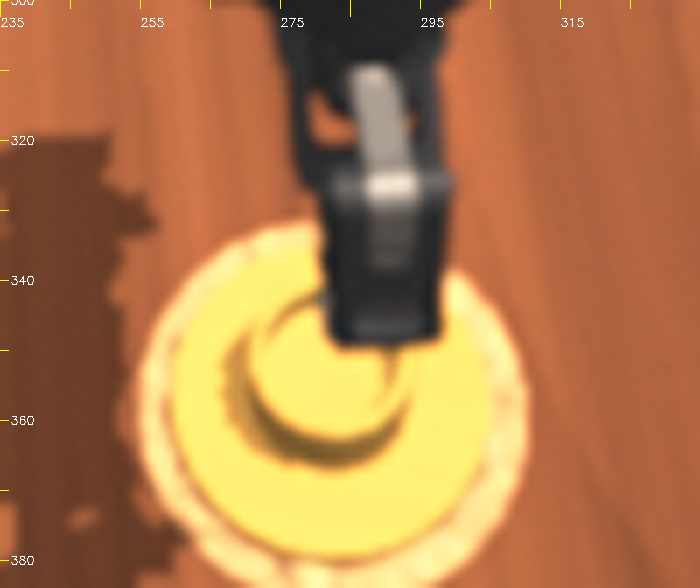

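```bash
python3 -m crank '[[[-40,0,-7],0,-1],[[-90,0,-16],0,-1],[[-145,0,-25],0,-1],[[-200,0,-35],0,-1],[[-250,0,-44],0,-1],[[-290,0,-50],0,-1],[[-310,0,-54],0,-1],[[-317.6,0,-55.3],0,-1],[[-317.6,0,-55.3],0,-1],[[-317.6,0,-55.3],0,-1],[[-317.6,0,-55.3],0,-1]]' 20
python3 - <<'E'
from h import *
from rig import *
s=state(); print(s['tool_pos'],xang(s['ee_rot']))
cv2.imwrite('pics/s7.png',grab_frame('side'));crop('pics/s7.png',235,314,100,70,8,'pics/s7c.png')
cv2.imwrite('pics/t7.png',grab_frame('top'));crop('pics/t7.png',350,150,80,70,8,'pics/t7c.png')
E
```

```text
time: 19.85
tool_pos: [454.8, -91.9, 150.3]
ee_rot: [0.5, -0.5, 0.5, -0.5]
wrist_force: [-0.1, -0.2, 0.1]
gripper_width: 0.997
[454.75868758 -91.94439224 150.25977114] -90.0968368702352
```

View pics/s7c.png

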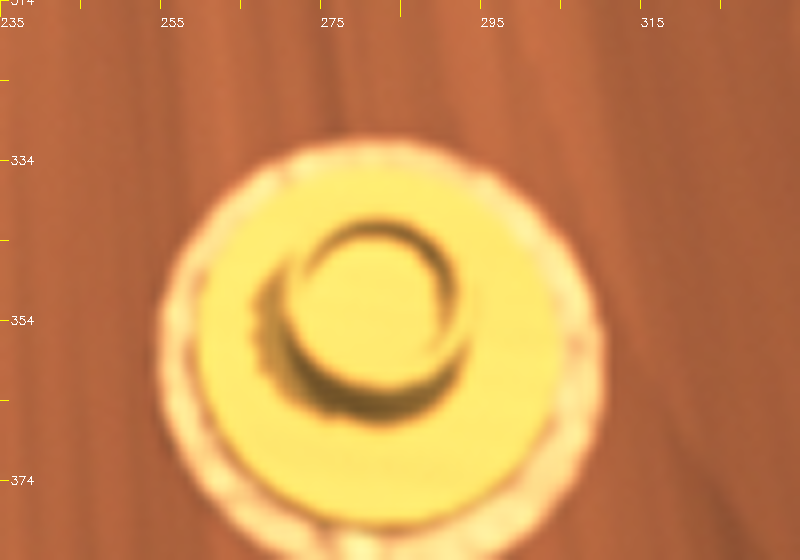

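View pics/t7c.png

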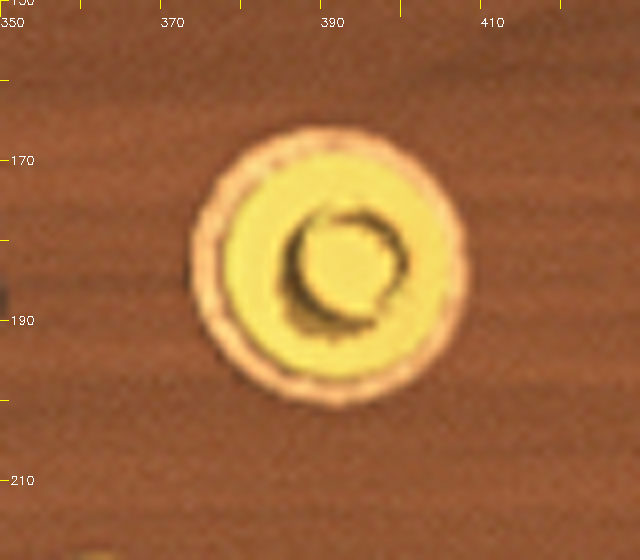

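```bash
python3 -m crank '[[[0,30,0],0,-1],[[0,70,0],0,-1],[[0,100,0],0,-1],[[0,112.3,0],0,-1],[[0,112.3,0],0,-1],[[0,112.3,0],0,-0.5],[[0,112.3,0],0,0],[[0,112.3,0],0,0.5],[[0,112.3,0],0,1],[[0,112.3,0],0,1],[[0,112.3,0],0,1],[[0,112.3,0],0,1],[[0,112.3,0],0,1],[[0,112.3,0],0,0.3],[[0,112.3,0],0,-0.5],[[0,112.3,0],0,-1],[[0,112.3,0],0,-1]]' 20
python3 -m crank '[[[0,0,0],-10,-1],[[0,0,0],-20,-1],[[0,0,0],-30,-1],[[0,0,0],-40,-1],[[0,0,0],-50,-1],[[0,0,0],-60,-1],[[0,0,0],-70,-1],[[0,0,0],-80,-1],[[0,0,0],-90,-1],[[0,0,0],-90,-1],[[0,0,0],-90,-0.5],[[0,0,0],-90,0],[[0,0,0],-90,0.5],[[0,0,0],-90,1],[[0,0,0],-90,1],[[0,0,0],-90,1],[[0,0,0],-90,1],[[0,0,0],-90,1]]' 20
python3 - <<'E'
from h import *
from rig import *
s=state(); print(s['tool_pos'],xang(s['ee_rot']),s['wrist_force'],s['gripper_width'])
cv2.imwrite('pics/s8.png',grab_frame('side'));crop('pics/s8.png',190,180,120,90,6,'pics/s8c.png')
E
```

```text
time: 22.08
tool_pos: [454.3, -91.1, 37.8]
ee_rot: [-0.5, 0.5, -0.5, 0.5]
wrist_force: [0.6, 0.1, -0.5]
gripper_width: 0.959
time: 24.32
tool_pos: [454.6, -91.1, 38.1]
ee_rot: [0.707, -0.0, 0.0, -0.707]
wrist_force: [-0.6, -0.4, 1.1]
gripper_width: 0.344
[454.64674147 -91.14952471  38.05585476] -0.0355871273653465 [-0.64241192 -0.44992724  1.12465535] 0.34407141535033536
```

View pics/s8c.png

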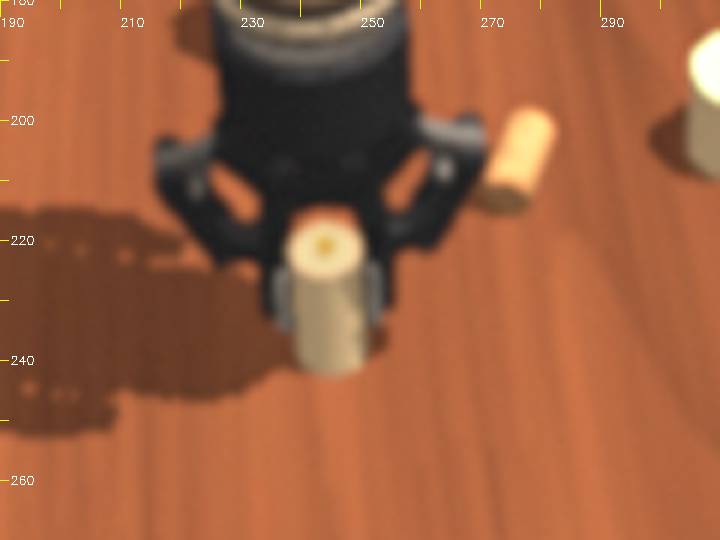

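```bash
python3 -m crank '[[[0,-15,0],0,1],[[0,-40,0],0,1],[[0,-65,0],0,1],[[5,-72,-29],0,1],[[12,-72,-69],0,1],[[20,-72,-114],0,1],[[28,-72,-160],0,1],[[36,-72,-206],0,1],[[44,-72,-252],0,1],[[50,-72,-286],0,1],[[54,-72,-309],0,1],[[55.5,-72,-317.6],0,1],[[55.5,-72,-317.6],0,1],[[55.5,-72,-317.6],0,1],[[55.5,-72,-317.6],0,1]]' 30
python3 - <<'E'
from h import *
from rig import *
s=state(); print(s['tool_pos'],xang(s['ee_rot']),s['wrist_force'],s['gripper_width'])
cv2.imwrite('pics/s9.png',grab_frame('side'));crop('pics/s9.png',215,270,130,114,6,'pics/s9c.png')
E
```

```text
time: 26.25
tool_pos: [509.7, -407.6, 109.9]
ee_rot: [-0.707, 0.0, 0.0, 0.707]
wrist_force: [0.8, -1.0, 0.4]
gripper_width: 0.347
[ 509.73688693 -407.59052707  109.91776899] 0.02228070282034917 [ 0.77338004 -0.98320568  0.42567013] 0.3467469138141495
```

View pics/s9c.png

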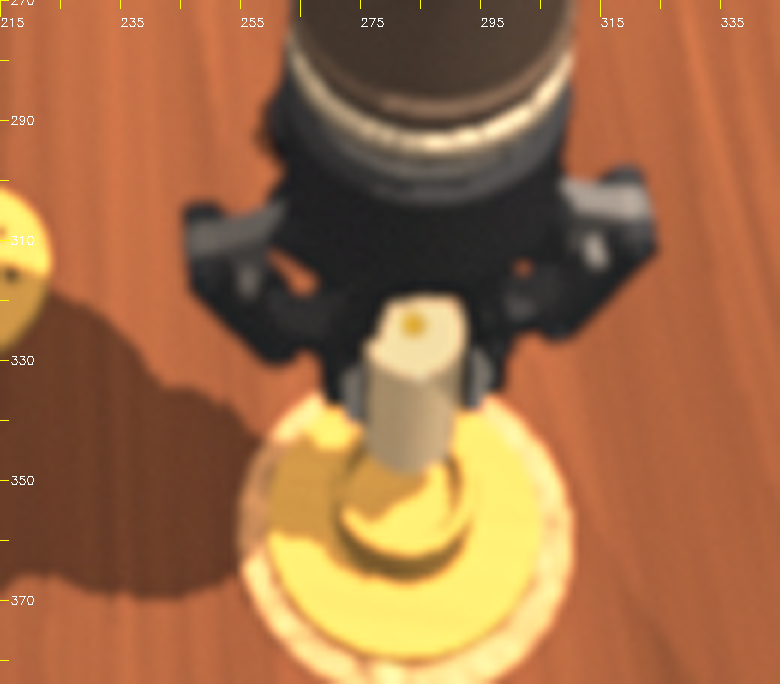

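```bash
python3 -m crank '[[[0,10,0],0,1],[[0,22,0],0,1],[[0,30,0],0,1],[[0,36,0],0,1],[[0,41,0],0,1],[[0,44,0],0,1],[[0,45.5,0],0,1],[[0,46.5,0],0,1],[[0,46.5,0],0,1],[[0,46.5,0],0,1]]' 30
python3 - <<'E'
from h import *
from rig import *
s=state(); print(s['tool_pos'],xang(s['ee_rot']),s['wrist_force'],s['gripper_width'])
cv2.imwrite('pics/s10.png',grab_frame('side'));crop('pics/s10.png',215,270,130,114,6,'pics/s10c.png')
E
```

```text
time: 27.55
tool_pos: [509.9, -408.9, 63.7]
ee_rot: [0.707, -0.0, 0.0, -0.707]
wrist_force: [0.8, -0.6, -0.6]
gripper_width: 0.342
[ 509.92795442 -408.85254298   63.66045544] -0.03430075018908472 [ 0.7751634  -0.60723872 -0.61312857] 0.3417960296534239
```

View pics/s10c.png

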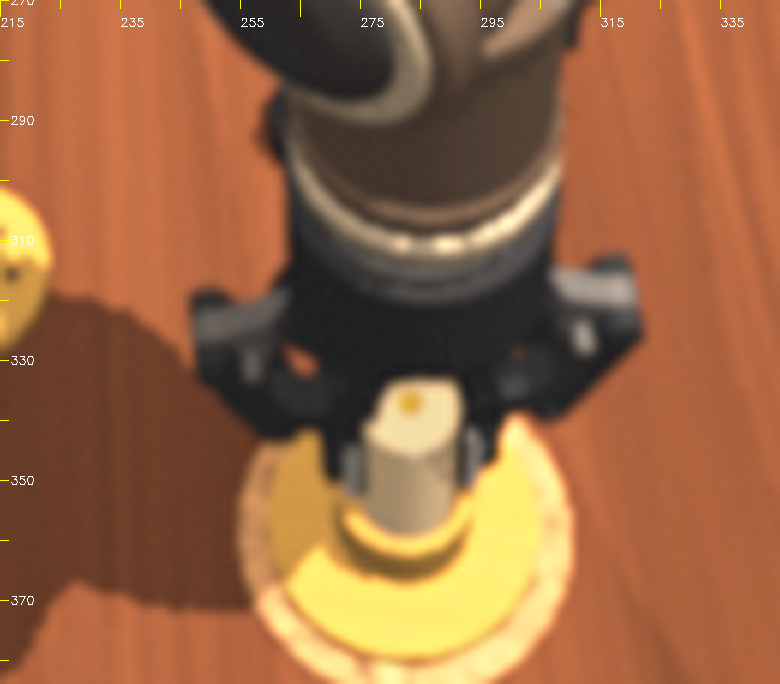

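```bash
python3 -m crank '[[[0,0.5,0],0,1],[[0,0.5,0],0,1],[[0,0.5,0],0,1],[[0,0.5,0],0,0.3],[[0,0.5,0],0,0],[[0,0.5,0],0,-0.5],[[0,0.5,0],0,-1],[[0,0.5,0],0,-1],[[0,0.5,0],0,-1],[[0,-15,0],0,-1],[[0,-50,0],0,-1],[[0,-100,0],0,-1],[[0,-150,0],0,-1],[[0,-187,0],0,-1],[[0,-187,0],0,-1],[[0,-187,0],0,-1]]' 30
python3 - <<'E'
from h import *
from rig import *
s=state(); print(s['tool_pos'],xang(s['ee_rot']),s['wrist_force'],s['gripper_width'])
cv2.imwrite('pics/s11.png',grab_frame('side'));crop('pics/s11.png',215,270,130,114,6,'pics/s11c.png')
# kinematic fit data print
print(s['q'])
E
```

```text
time: 29.6
tool_pos: [509.5, -408.5, 250.6]
ee_rot: [-0.707, 0.0, -0.0, 0.707]
wrist_force: [-0.4, 0.6, -0.8]
gripper_width: 1.002
[ 509.52724531 -408.45150832  250.58154257] -0.029896916952981904 [-0.39119325  0.61067556 -0.83887546] 1.002160660257664
[-7.42387833e-01  3.56919270e-01  1.55794654e+00 -1.59113057e-05
  1.22689093e+00 -7.41860661e-01]
```

View pics/s11c.png

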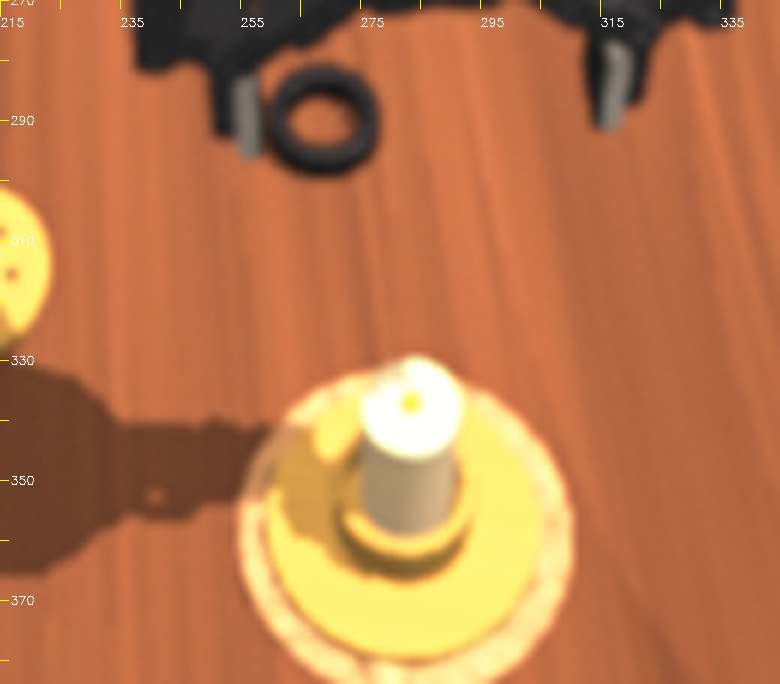

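Run:
```python
from h import *
D=[(.308,1.634,208.285,-589.279,245.27),(.43149,1.46538,652.8,-223.4,245.27),(.462485,1.626498,509.7,-412.6,150.27),(.12046,2.07947,454.2,-91,150.3),(.61676,1.66218,509.5,-412.6,32.3),(.356919,1.557947,509.7,-408.6,250.3)]
D=np.array(D); off=43.8
r=np.sqrt(D[:,2]**2+D[:,3]**2-off**2); a=D[:,0]; b=a+D[:,1]
f=lambda p:np.r_[p[0]+p[2]*np.sin(a)+p[3]*np.sin(b)-r, p[1]+p[2]*np.cos(a)+p[3]*np.cos(b)-D[:,4]]
s=least_squares(f,[0,0,400,400]); p=s.x; print(p.round(1),np.abs(s.fun).max().round(2))
def ik(x,y,z):
    rr=np.sqrt(x*x+y*y-off**2)
    q=least_squares(lambda q:[p[0]+p[2]*np.sin(q[0])+p[3]*np.sin(q[0]+q[1])-rr,p[1]+p[2]*np.cos(q[0])+p[3]*np.cos(q[0]+q[1])-z],[.4,1.6]).x
    j1=np.arctan2(y,x)-np.arcsin(off/np.hypot(x,y))
    return q,j1,rr
for x,y,z in ((542,428,65),(542,428,250)):
    q,j1,rr=ik(x,y,z); print(q,np.pi-q.sum(),j1,"r",rr,"forearm slope deg",np.degrees(np.pi/2-q.sum()))
g=np.array([361,300]); print("glass along/lateral", g@[np.cos(j1),np.sin(j1)], g@[-np.sin(j1),np.cos(j1)])
```

```text
[-18.1 -16.  477.7 529.5] 6.25
[0.61816953 1.57413101] 0.9492921117062458 0.6049446515427395 r 689.2238823488344 forearm slope deg -35.60956847417062
[0.44226754 1.44691147] 1.2524136449645524 0.6049446515427395 r 689.2238823488344 forearm slope deg -18.24198393893524
glass along/lateral 467.54958645749224 41.453397972036335
```

```bash
python3 -m crank '[[[2,0,40],10,-1],[[4,0,95],20,-1],[[6,0,150],30,-1],[[8,0,205],40,-1],[[10,0,260],50,-1],[[12,0,315],60,-1],[[14,0,370],70,-1],[[16,0,425],80,-1],[[18,0,480],90,-1],[[20,0,535],90,-1],[[22,0,590],90,-1],[[25,0,645],90,-1],[[28,0,700],90,-1],[[30,0,755],90,-1],[[31,0,800],90,-1],[[32,0,825],90,-1],[[32.3,0,836.1],90,-1],[[32.3,0,836.1],90,-1],[[32.3,0,836.1],90,-1],[[32.3,0,836.1],90,-1]]' 20
python3 - <<'E'
from h import *
from rig import *
s=state(); print(s['tool_pos'],xang(s['ee_rot']),s['wrist_force'],s['gripper_width'],s['q'].round(2))
f=grab_frame('side');cv2.imwrite('pics/s12.png',f);crop('pics/s12.png',170,20,150,130,5,'pics/s12c.png')
E
```

```text
time: 32.15
tool_pos: [542.9, 426.1, 250.6]
ee_rot: [0.5, -0.5, 0.501, -0.499]
wrist_force: [0.1, 0.3, 1.2]
gripper_width: 1.003
[542.89434657 426.10374286 250.58762638] -90.1107082131039 [0.13149069 0.27353352 1.16856894] 1.0025295261562843 [ 0.6   0.43  1.46 -0.    1.25  2.18]
```

View pics/s12c.png

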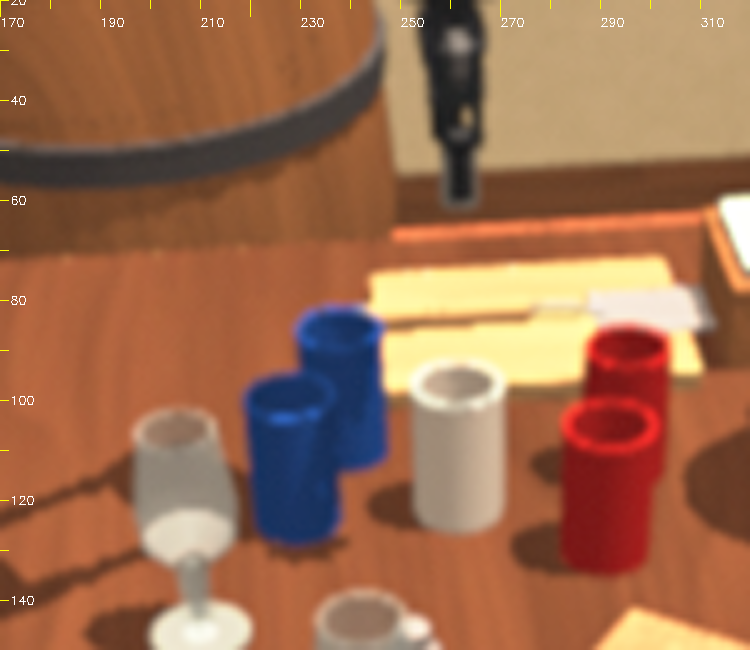

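```bash
python3 -m crank '[[[0,40,0],0,-1],[[0,85,0],0,-1],[[0,115,0],0,-1],[[0,130,0],0,-1],[[0,130,0],0,-1],[[0,130,0],0,-1]]' 20
python3 - <<'E'
from h import *
from rig import *
s=state(); print(s['tool_pos'],xang(s['ee_rot']),s['wrist_force'],s['gripper_width'])
f=grab_frame('side');cv2.imwrite('pics/s13.png',f);crop('pics/s13.png',210,50,110,90,7,'pics/s13c.png')
f=grab_frame('top');cv2.imwrite('pics/t13.png',f);crop('pics/t13.png',70,120,120,110,6,'pics/t13c.png')
for y in(427.5-42.5,427.5+42.5): print(proj("side",np.array([542.,y,119])),proj("top",np.array([542.,y,119])))
E
```

```text
time: 32.95
tool_pos: [543.9, 428.0, 122.5]
ee_rot: [-0.499, 0.5, -0.5, 0.501]
wrist_force: [0.2, -0.2, 1.3]
gripper_width: 1.006
[543.87882378 428.02968339 122.48628075] -90.04060554335527 [ 0.23296874 -0.21682067  1.30574018] 1.0058801997640034
[262.56968679  97.84061533] [132.79780719 173.0899208 ]
[260.29768775  84.8058651 ] [103.90831435 173.61214629]
```

View pics/s13c.png

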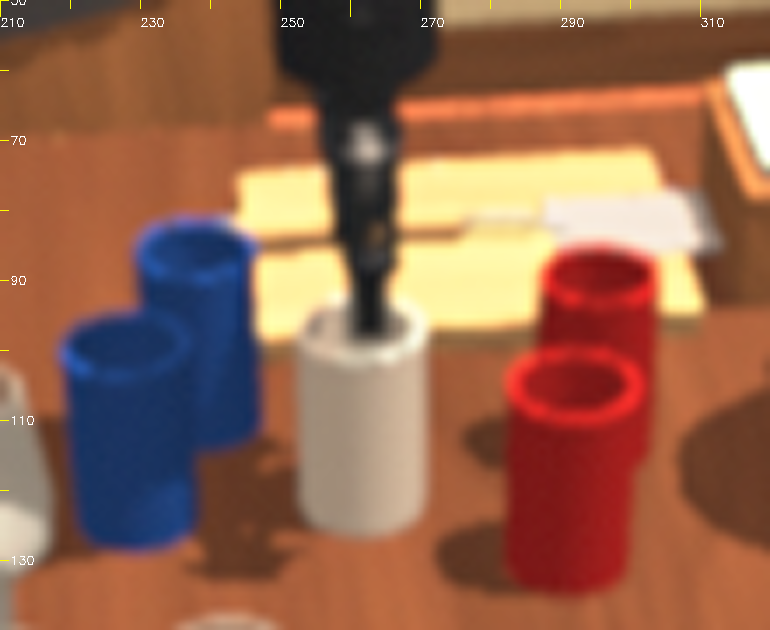

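View pics/t13c.png

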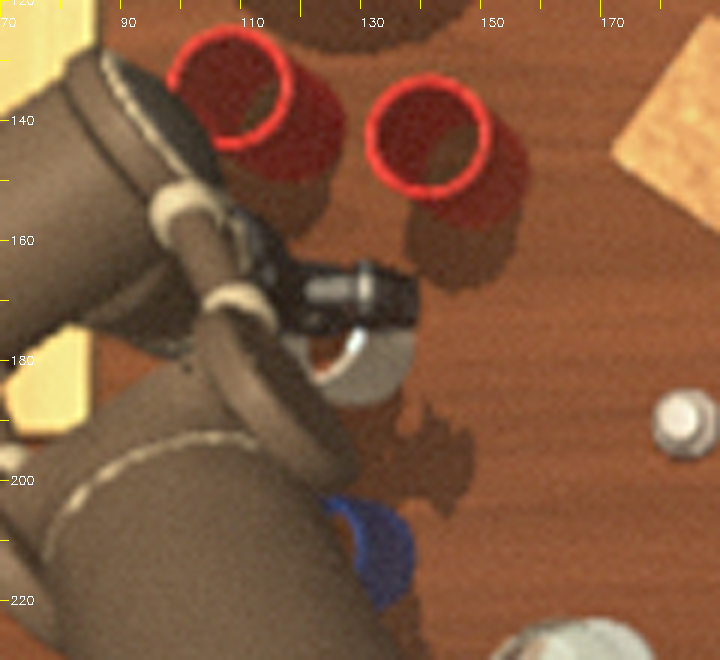

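```bash
python3 -m crank '[[[0,12,0],0,-1],[[0,27,0],0,-1],[[0,42,0],0,-1],[[0,52,0],0,-1],[[0,55.3,0],0,-1],[[0,55.3,0],0,-1],[[0,55.3,0],0,-0.7],[[0,55.3,0],0,-0.5],[[0,55.3,0],0,-0.3],[[0,55.3,0],0,0],[[0,55.3,0],0,0.5],[[0,55.3,0],0,0.5],[[0,55.3,0],0,0.5],[[0,55.3,0],0,0.5]]' 20
python3 - <<'E'
from h import *
from rig import *
s=state(); print(s['tool_pos'],xang(s['ee_rot']),s['wrist_force'],s['gripper_width'])
f=grab_frame('side');cv2.imwrite('pics/s14.png',f);crop('pics/s14.png',210,50,110,90,7,'pics/s14c.png')
E
```

```text
time: 34.8
tool_pos: [543.7, 429.0, 67.0]
ee_rot: [-0.498, 0.5, -0.5, 0.501]
wrist_force: [-0.3, 4.6, 5.8]
gripper_width: 0.738
[543.6746264  428.97707162  66.96882756] -90.03920767238162 [-0.26734234  4.62959476  5.76257403] 0.7375703396815303
```

View pics/s14c.png

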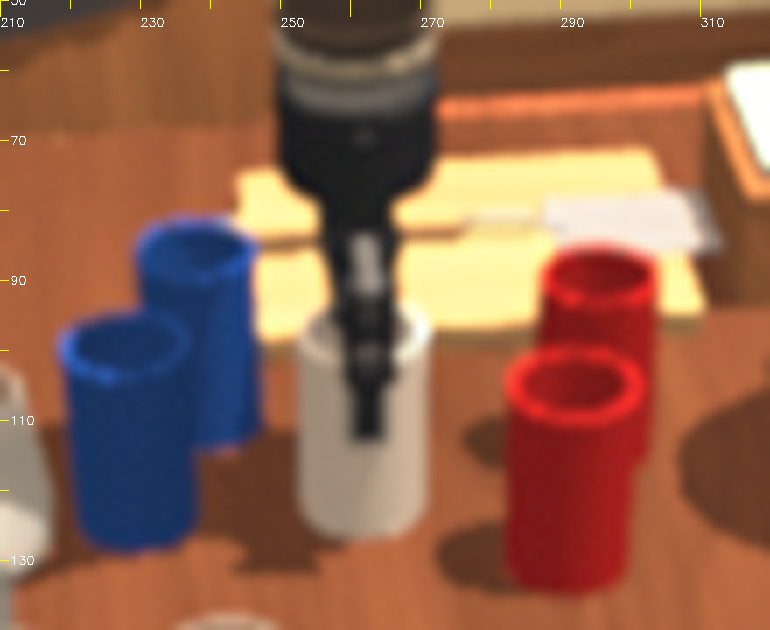

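```bash
python3 -m crank '[[[0,0,0],0,0],[[0,0,0],0,-0.7],[[0,0,0],0,-1],[[0,0,0],0,-1],[[0,0,0],-10,-1],[[0,0,0],-20,-1],[[0,0,0],-30,-1],[[0,0,0],-40,-1],[[0,0,0],-50,-1],[[0,0,0],-60,-1],[[0,0,0],-70,-1],[[0,0,0],-80,-1],[[0,0,0],-90,-1],[[0,0,0],-90,-1],[[0,0,0],-90,-1]]' 20
python3 -m crank '[[[0,0,0],0,-0.7],[[0,0,0],0,-0.5],[[0,0,0],0,-0.3],[[0,0,0],0,0],[[0,0,0],0,0.5],[[0,0,0],0,1],[[0,0,0],0,1],[[0,0,0],0,1],[[0,0,0],0,1]]' 20
python3 - <<'E'
from h import *
from rig import *
s=state(); print(s['tool_pos'],xang(s['ee_rot']),s['wrist_force'],s['gripper_width'])
f=grab_frame('side');cv2.imwrite('pics/s15.png',f);crop('pics/s15.png',210,50,110,90,7,'pics/s15c.png')
E
```

```text
time: 36.72
tool_pos: [542.4, 427.0, 64.9]
ee_rot: [0.707, -0.001, 0.001, -0.707]
wrist_force: [0.4, 0.6, -0.4]
gripper_width: 0.998
time: 37.85
tool_pos: [543.0, 427.5, 65.4]
ee_rot: [-0.707, -0.0, -0.0, 0.707]
wrist_force: [2.4, 0.5, 1.6]
gripper_width: 0.703
[543.01040734 427.46059042  65.43743927] -0.02936514850299327 [2.38159193 0.48565367 1.64556006] 0.7034154911543932
```

View pics/s15c.png

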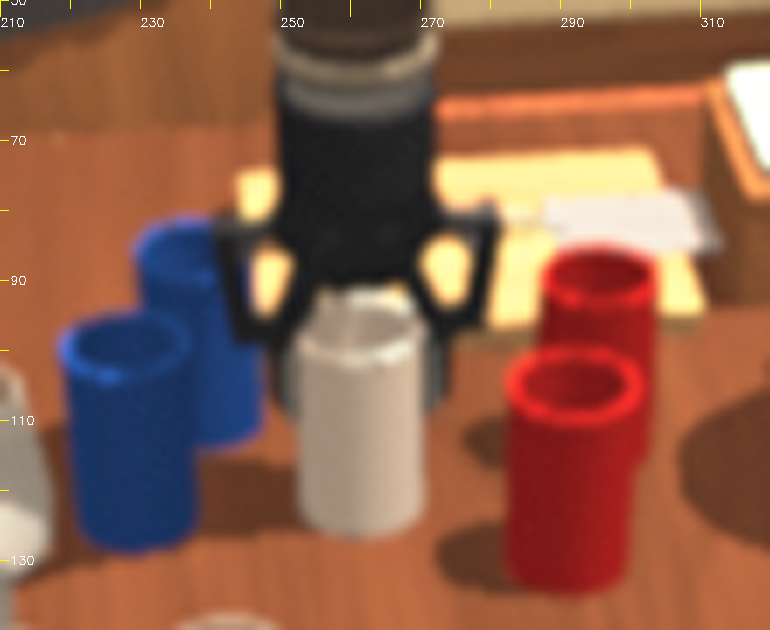

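```bash
python3 -m crank '[[[0,0,0],0,1],[[0,0,0],0,1],[[0,-5,0],0,1],[[0,-15,0],0,1],[[0,-35,0],0,1],[[0,-65,0],0,1],[[0,-100,0],0,1],[[0,-135,0],0,1],[[0,-165,0],0,1],[[0,-180,0],0,1],[[0,-185,0],0,1],[[0,-185,0],0,1],[[0,-185,0],0,1]]' 35
python3 - <<'E'
from h import *
from rig import *
s=state(); print(s['tool_pos'],xang(s['ee_rot']),s['wrist_force'],s['gripper_width'])
f=grab_frame('side');cv2.imwrite('pics/s16.png',f);cv2.imwrite('pics/s16c.png',f[:200,130:400].repeat(2,0).repeat(2,1))
E
```

```text
time: 39.52
tool_pos: [541.8, 426.7, 248.2]
ee_rot: [0.708, -0.001, -0.001, -0.706]
wrist_force: [-0.3, -0.4, -2.8]
gripper_width: 0.701
[541.76101335 426.7424406  248.17739321] -0.028621884669121522 [-0.31863248 -0.37526475 -2.7815177 ] 0.700545237103585
```

View pics/s16c.png

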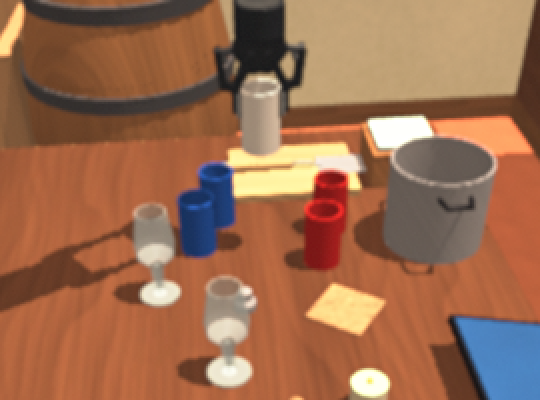

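Shade is held upright, nothing else disturbed. Carry it over.

```bash
python3 -m crank '[[[0,0,-10],0,1],[[-1,0,-30],0,1],[[-2,0,-65],0,1],[[-4,0,-110],0,1],[[-6,0,-160],0,1],[[-8,0,-210],0,1],[[-10,0,-260],0,1],[[-12,0,-310],0,1],[[-14,0,-360],0,1],[[-16,0,-410],0,1],[[-18,0,-460],0,1],[[-20,0,-510],0,1],[[-22,0,-560],0,1],[[-24,0,-610],0,1],[[-26,0,-660],0,1],[[-28,0,-710],0,1],[[-29,0,-755],0,1],[[-31,0,-795],0,1],[[-32,0,-820],0,1],[[-32.3,0,-832],0,1]]' 35
python3 -m crank '[[[0,0,-4.1],0,1],[[0,0,-4.1],0,1],[[0,15,-4.1],0,1],[[0,35,-4.1],0,1],[[0,50,-4.1],0,1],[[0,55,-4.1],0,1],[[0,55,-4.1],0,1],[[0,55,-4.1],0,1]]' 35
python3 - <<'E'
from h import *
from rig import *
s=state(); print(s['tool_pos'],xang(s['ee_rot']),s['wrist_force'],s['gripper_width'])
f=grab_frame('side');cv2.imwrite('pics/s17.png',f);crop('pics/s17.png',215,240,140,144,4,'pics/s17c.png')
f=grab_frame('top');cv2.imwrite('pics/t17.png',f);crop('pics/t17.png',350,140,100,90,6,'pics/t17c.png')
print("shade bottom centre/top predicted with -4 bias", proj("side",np.array([[509,-412.5,130.],[509,-412.5,230]])))
E
```

```text
time: 42.08
tool_pos: [508.9, -405.8, 250.0]
ee_rot: [-0.707, 0.001, -0.001, 0.707]
wrist_force: [-0.1, -0.8, -2.8]
gripper_width: 0.703
time: 43.08
tool_pos: [510.3, -409.2, 196.0]
ee_rot: [0.707, 0.0, 0.001, -0.707]
wrist_force: [0.4, -0.4, -2.4]
gripper_width: 0.704
[ 510.33810871 -409.2460973   195.96187952] -0.034126838242323924 [ 0.44649414 -0.36304691 -2.36173647] 0.7044528953700294
shade bottom centre/top predicted with -4 bias [[284.68022316 327.21830076]
 [286.35153656 296.64407506]]
```

View pics/s17c.png

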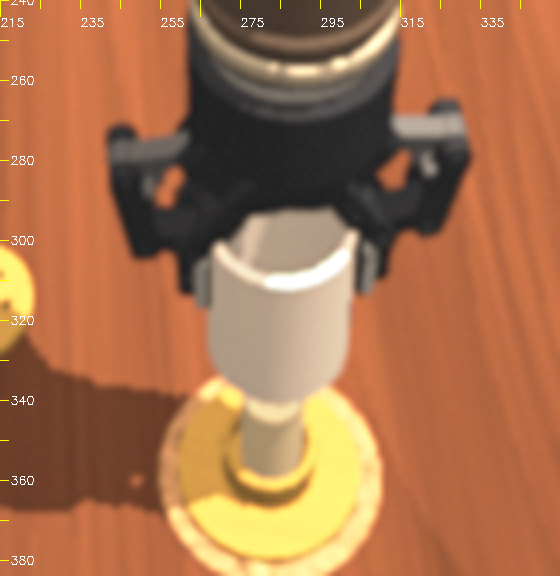

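View pics/t17c.png

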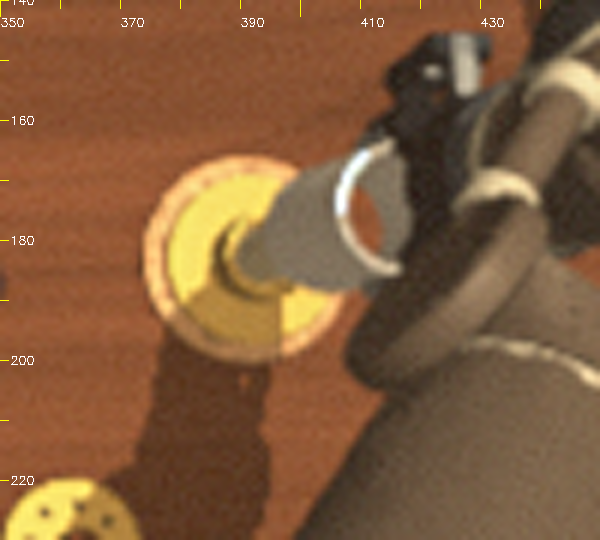

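Run:
```python
from h import *
th=np.linspace(0,2*np.pi,360)
for cy in (-408.6,-412.5):
  for z in (130,230):
    p=proj("side",np.c_[509+31*np.cos(th),cy+31*np.sin(th),np.full(360,z)]); print(cy,z,p.min(0).round(1),p.max(0).round(1))
    p=proj("top",np.c_[509+31*np.cos(th),cy+31*np.sin(th),np.full(360,z)]); print("   top",p.min(0).round(1),p.max(0).round(1))
```

```text
-408.6 130 [267.  309.4] [301.9 342. ]
   top [393.5 168.4] [414.8 189.5]
-408.6 230 [266.7 278.1] [305.4 312.1]
   top [406.1 163.3] [429.3 186.3]
-412.5 130 [267.2 311.3] [302.3 344.1]
   top [394.9 168.4] [416.2 189.5]
-412.5 230 [267.  280.1] [305.8 314.4]
   top [407.6 163.3] [430.8 186.3]
```

Run:
```python
from h import *
c=(275+292.2)/2,(329.5+346.3)/2
print("candle top cam", onz("side",c,89).round(1), "naive")
th=np.linspace(0,2*np.pi,360)
for cy in (-408.6,-412.5):
    for r,z in((15,89),(15,25),(19,39),(23,39),(45,13)):
        p=proj("side",np.c_[509+r*np.cos(th),cy+r*np.sin(th),np.full(360,z)]); print(cy,r,z,p.min(0).round(1),p.max(0).round(1))
crop('pics/s11.png',262,322,44,40,16,'pics/s11d.png')
```

```text
candle top cam [ 508.2 -412. ] naive
-408.6 15 89 [275.7 328.5] [292.  343.9]
-408.6 15 25 [275.3 344.2] [290.7 359.2]
-408.6 19 39 [273.3 338.9] [293.  358.1]
-408.6 23 39 [271.3 337. ] [295.1 360.2]
-408.6 45 13 [260.1 332.8] [305.7 377.6]
-412.5 15 89 [275.9 330.4] [292.3 346. ]
-412.5 15 25 [275.5 346.1] [291.  361.2]
-412.5 19 39 [273.6 340.8] [293.3 360.1]
-412.5 23 39 [271.5 338.9] [295.4 362.2]
-412.5 45 13 [260.3 334.5] [306.  379.7]
```

View pics/s11d.png

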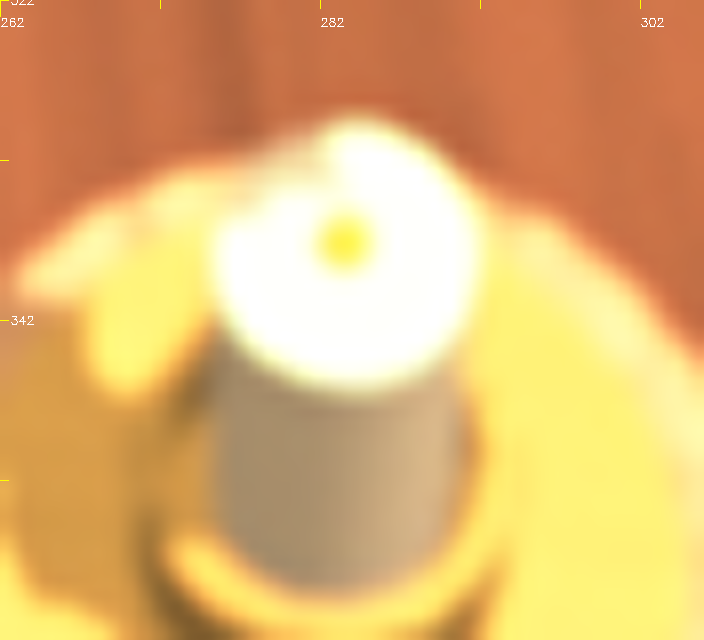

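```bash
python3 -m crank '[[[0,0,-1.5],0,1],[[0,0,-3.5],0,1],[[0,8,-3.5],0,1],[[0,18,-3.5],0,1],[[0,25,-3.5],0,1],[[0,25,-3.5],0,1],[[0,25,-3.5],0,1],[[0,25,-3.5],0,1]]' 35
python3 - <<'E'
from h import *
from rig import *
s=state(); print(s['tool_pos'],xang(s['ee_rot']),s['wrist_force'],s['gripper_width'])
f=grab_frame('side');cv2.imwrite('pics/s18.png',f);crop('pics/s18.png',235,290,100,94,8,'pics/s18c.png')
f=grab_frame('top');cv2.imwrite('pics/t18.png',f);crop('pics/t18.png',360,150,70,70,8,'pics/t18c.png')
th=np.linspace(0,2*np.pi,360)
for cy in (-408.6,-412.5):
  for z in (105,205):
    p=proj("side",np.c_[509+31*np.cos(th),cy+31*np.sin(th),np.full(360,z)]); print(cy,z,p.min(0).round(1),p.max(0).round(1))
    p=proj("top",np.c_[509+31*np.cos(th),cy+31*np.sin(th),np.full(360,z)]); print("   top",p.min(0).round(1),p.max(0).round(1))
E
```

```text
time: 44.18
tool_pos: [510.1, -412.5, 170.7]
ee_rot: [0.707, 0.0, 0.0, -0.707]
wrist_force: [-0.2, 1.2, -1.4]
gripper_width: 0.704
[ 510.14297621 -412.48719918  170.66072538] -0.029265014477332905 [-0.16674782  1.21800706 -1.4012001 ] 0.7036920645155811
-408.6 105 [267.  316.3] [301.1 348.5]
   top [390.7 169.5] [411.6 190.3]
-408.6 205 [266.8 286.6] [304.5 320.1]
   top [402.8 164.6] [425.5 187.1]
-412.5 105 [267.2 318.2] [301.5 350.7]
   top [392.  169.5] [412.9 190.2]
-412.5 205 [267.  288.5] [304.9 322.4]
   top [404.2 164.6] [426.9 187.1]
```

View pics/s18c.png

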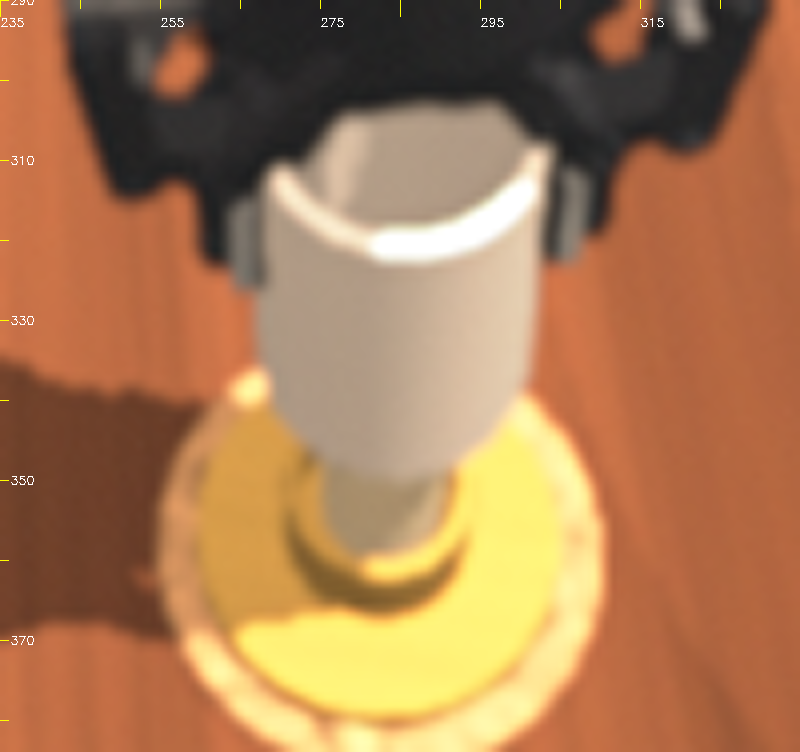

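View pics/t18c.png

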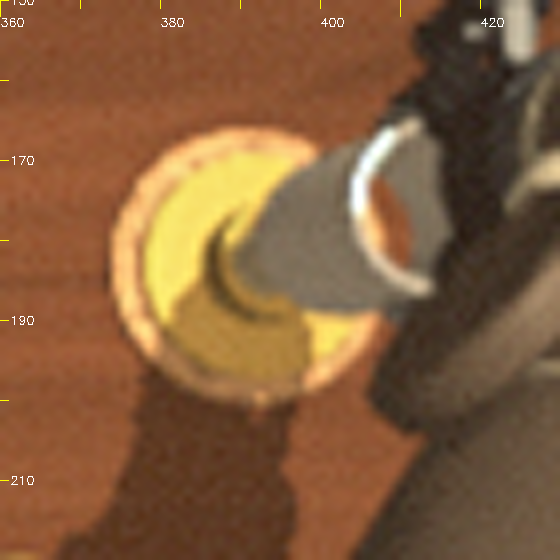

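```bash
python3 -m crank '[[[0,8,0],0,1],[[0,20,0],0,1],[[0,34,0],0,1],[[0,46,0],0,1],[[0,54,0],0,1],[[0,58,0],0,1],[[0,60,0],0,1],[[0,60,0],0,1],[[0,60,0],0,1]]' 35
python3 - <<'E'
from h import *
from rig import *
s=state(); print(s['tool_pos'],xang(s['ee_rot']),s['wrist_force'],s['gripper_width'])
f=grab_frame('side');cv2.imwrite('pics/s19.png',f);crop('pics/s19.png',235,290,100,94,8,'pics/s19c.png')
f=grab_frame('top');cv2.imwrite('pics/t19.png',f);crop('pics/t19.png',360,150,70,70,8,'pics/t19c.png')
th=np.linspace(0,2*np.pi,360)
for cy in (-408.6,-412.5):
  for z in (45,145):
    p=proj("side",np.c_[509+31*np.cos(th),cy+31*np.sin(th),np.full(360,z)]); print(cy,z,p.min(0).round(1),p.max(0).round(1))
    p=proj("top",np.c_[509+31*np.cos(th),cy+31*np.sin(th),np.full(360,z)]); print("   top",p.min(0).round(1),p.max(0).round(1))
E
```

```text
time: 45.4
tool_pos: [510.2, -412.5, 110.7]
ee_rot: [0.707, 0.0, 0.0, -0.707]
wrist_force: [1.2, -0.9, -2.6]
gripper_width: 0.707
[ 510.15760285 -412.53399089  110.74268129] -0.03130448567155159 [ 1.1663801  -0.88866472 -2.62515137] 0.7066700663432939
-408.6 45 [267.1 331.7] [299.4 363.1]
   top [384.3 172.1] [404.3 191.9]
-408.6 145 [266.9 305.1] [302.4 337.9]
   top [395.3 167.7] [416.9 189.1]
-412.5 45 [267.3 333.6] [299.7 365.1]
   top [385.6 172.1] [405.5 191.9]
-412.5 145 [267.1 307. ] [302.8 340.1]
   top [396.7 167.6] [418.2 189.1]
```

View pics/s19c.png

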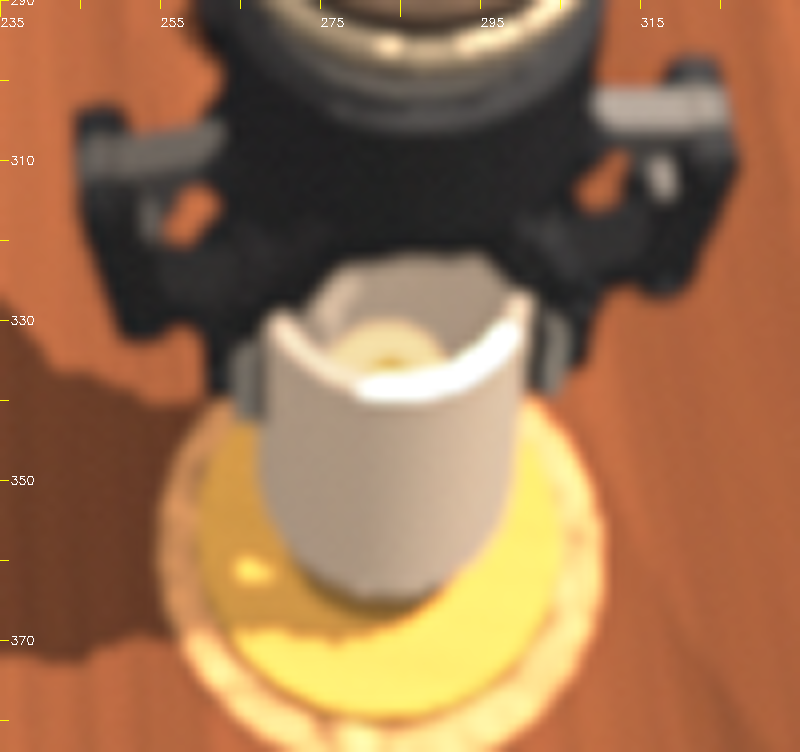

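View pics/t19c.png

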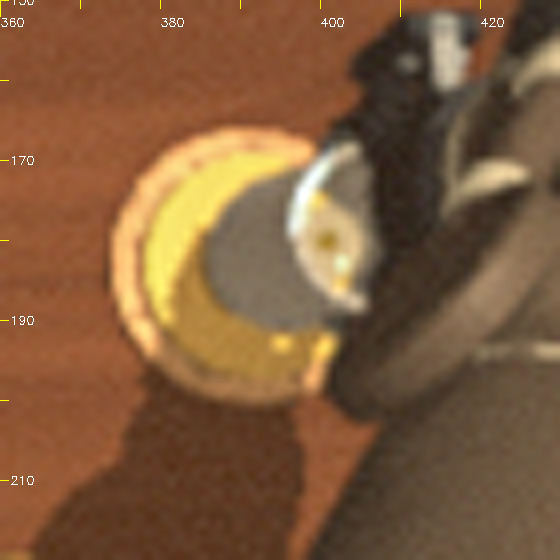

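```bash
python3 -m crank '[[[0,3,0],0,1],[[0,7,0],0,1],[[0,11,0],0,1],[[0,15,0],0,1],[[0,15,0],0,1]]' 35
python3 -m crank '[[[0,4,0],0,1],[[0,8,0],0,1],[[0,11,0],0,1],[[0,13,0],0,1],[[0,14.5,0],0,1],[[0,15.5,0],0,1],[[0,15.5,0],0,1],[[0,15.5,0],0,1]]' 35
python3 - <<'E'
from h import *
from rig import *
s=state(); print(s['tool_pos'],xang(s['ee_rot']),s['wrist_force'],s['gripper_width'])
f=grab_frame('side');cv2.imwrite('pics/s20.png',f);crop('pics/s20.png',235,290,100,94,8,'pics/s20c.png')
E
```

```text
time: 46.12
tool_pos: [509.5, -411.9, 94.4]
ee_rot: [-0.707, 0.001, 0.0, 0.707]
wrist_force: [-0.1, 0.1, -1.8]
gripper_width: 0.704
time: 47.12
tool_pos: [509.9, -412.3, 79.8]
ee_rot: [0.707, -0.0, 0.0, -0.707]
wrist_force: [-0.2, 0.3, -1.8]
gripper_width: 0.701
[ 509.90215484 -412.33629961   79.78998982] -0.03018058475298416 [-0.22970527  0.31300758 -1.79681015] 0.7010195079186264
```

View pics/s20c.png

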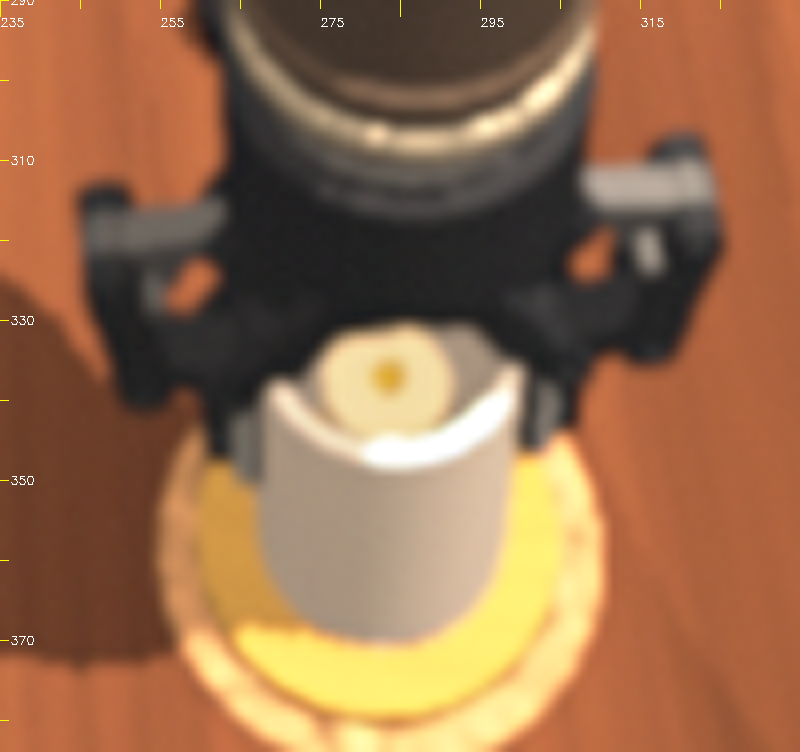

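```bash
python3 -m crank '[[[0,0.5,0],0,1],[[0,1,0],0,1],[[0,1.4,0],0,1],[[0,1.4,0],0,1],[[0,1.4,0],0,1]]' 35
python3 -m crank '[[[0,0,0],0,0],[[0,0,0],0,-0.3],[[0,0,0],0,-0.5],[[0,0,0],0,-0.7],[[0,0,0],0,-1],[[0,0,0],0,-1],[[0,0,0],0,-1],[[0,-8,0],0,-1],[[0,-30,0],0,-1],[[0,-70,0],0,-1],[[0,-110,0],0,-1],[[0,-152,0],0,-1],[[0,-152,0],0,-1],[[0,-152,0],0,-1]]' 35
python3 - <<'E'
from h import *
from rig import *
s=state(); print(s['tool_pos'],xang(s['ee_rot']),s['wrist_force'],s['gripper_width'])
f=grab_frame('side');cv2.imwrite('pics/s21.png',f);crop('pics/s21.png',170,270,160,114,5,'pics/s21c.png')
E
```

```text
time: 47.8
tool_pos: [509.9, -412.3, 78.5]
ee_rot: [0.707, -0.0, 0.0, -0.707]
wrist_force: [-0.7, -0.1, -0.7]
gripper_width: 0.703
time: 49.55
tool_pos: [509.9, -412.3, 231.5]
ee_rot: [0.707, 0.0, 0.001, -0.707]
wrist_force: [0.5, -0.1, -0.5]
gripper_width: 0.997
[ 509.90967584 -412.2569156   231.49902183] -0.027768569827155705 [ 0.54008956 -0.09999123 -0.53149851] 0.9973849692369516
```

View pics/s21c.png

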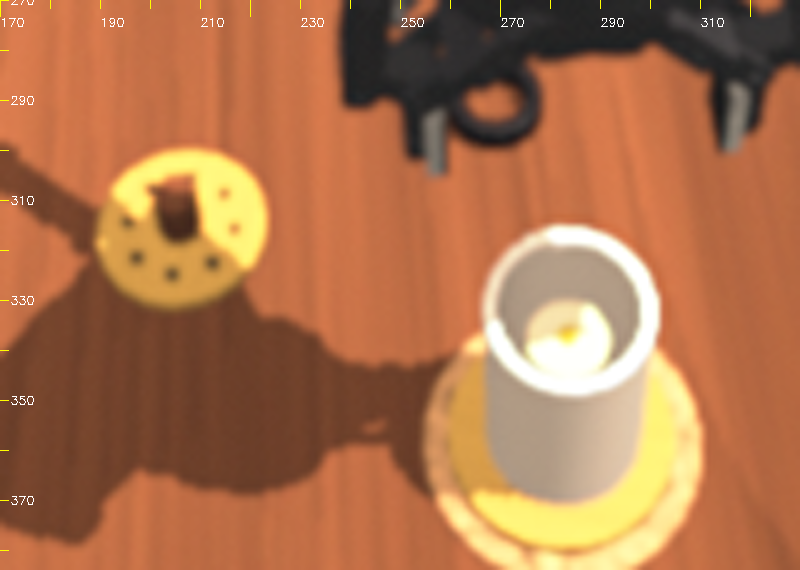

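```bash
python3 -m crank '[[[-30,0,20],0,-1],[[-75,0,50],0,-1],[[-120,0,80],0,-1],[[-145,0,96],0,-1],[[-152.4,0,101.4],0,-1],[[-152.4,20,101.4],0,-1],[[-152.4,60,101.4],0,-1],[[-152.4,100,101.4],0,-1],[[-152.4,130,101.4],0,-1],[[-152.4,140,101.4],0,-1],[[-152.4,140,101.4],0,-1],[[-152.4,140,101.4],0,-1]]' 20
python3 - <<'E'
from h import *
from rig import *
s=state(); print(s['tool_pos'],xang(s['ee_rot']),s['wrist_force'],s['gripper_width'])
f=grab_frame('side');cv2.imwrite('pics/s22.png',f);crop('pics/s22.png',160,250,160,134,5,'pics/s22c.png')
f=grab_frame('top');cv2.imwrite('pics/t22.png',f);crop('pics/t22.png',330,150,120,110,6,'pics/t22c.png')
E
```

```text
time: 51.1
tool_pos: [358.6, -311.8, 91.4]
ee_rot: [0.708, 0.0, 0.001, -0.706]
wrist_force: [0.4, -0.2, 0.7]
gripper_width: 1.002
[ 358.5750527  -311.82857909   91.41757746] -0.029918157858198544 [ 0.3707018  -0.18063883  0.70788289] 1.002092996823485
```

View pics/s22c.png

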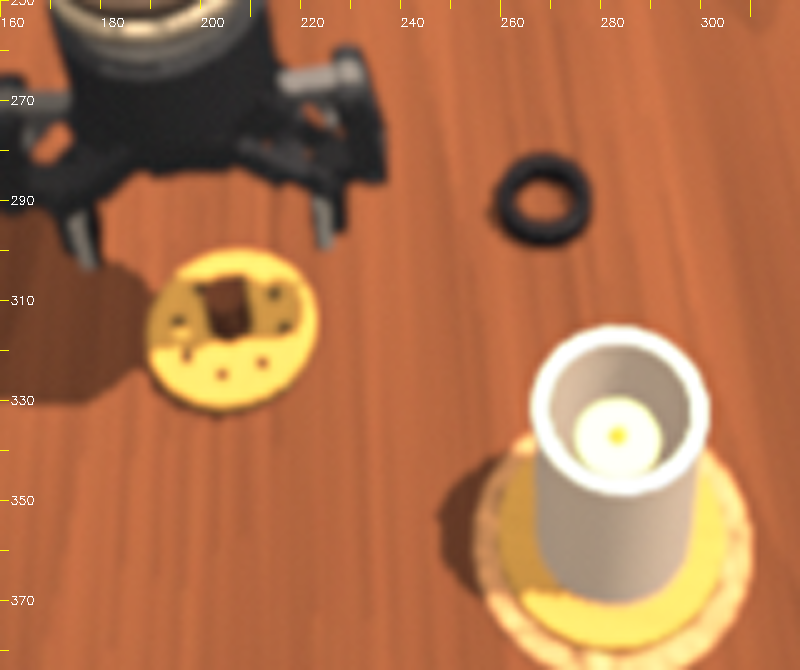

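View pics/t22c.png

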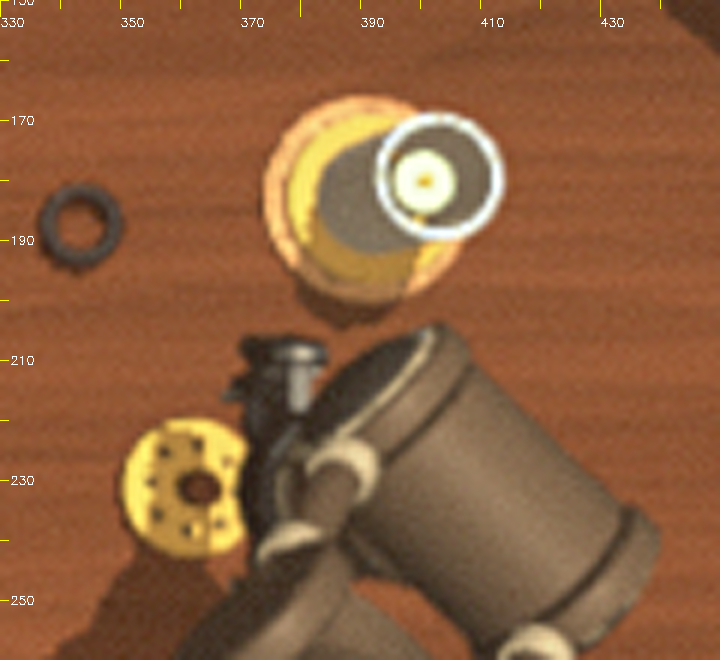

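```bash
python3 -m crank '[[[0,15,0],0,-1],[[0,35,0],0,-1],[[0,50,0],0,-1],[[0,58,0],0,-1],[[0,58,0],0,-1],[[0,58,0],0,-0.5],[[0,58,0],0,0],[[0,58,0],0,0.5],[[0,58,0],0,1],[[0,58,0],0,1],[[0,58,0],0,1],[[0,58,0],0,1],[[0,58,0],0,1],[[0,58,0],0,1]]' 25
python3 - <<'E'
from h import *
from rig import *
s=state(); print(s['tool_pos'],xang(s['ee_rot']),s['wrist_force'],s['gripper_width'])
f=grab_frame('side');cv2.imwrite('pics/s23.png',f);crop('pics/s23.png',160,260,110,90,7,'pics/s23c.png')
E
```

```text
time: 52.95
tool_pos: [357.8, -311.1, 32.7]
ee_rot: [0.707, -0.0, 0.0, -0.707]
wrist_force: [0.0, 0.9, 5.7]
gripper_width: 0.223
[ 357.84157802 -311.05987979   32.68040754] -0.03462698055333482 [0.04307969 0.92600569 5.67045092] 0.22348965462022918
```

View pics/s23c.png

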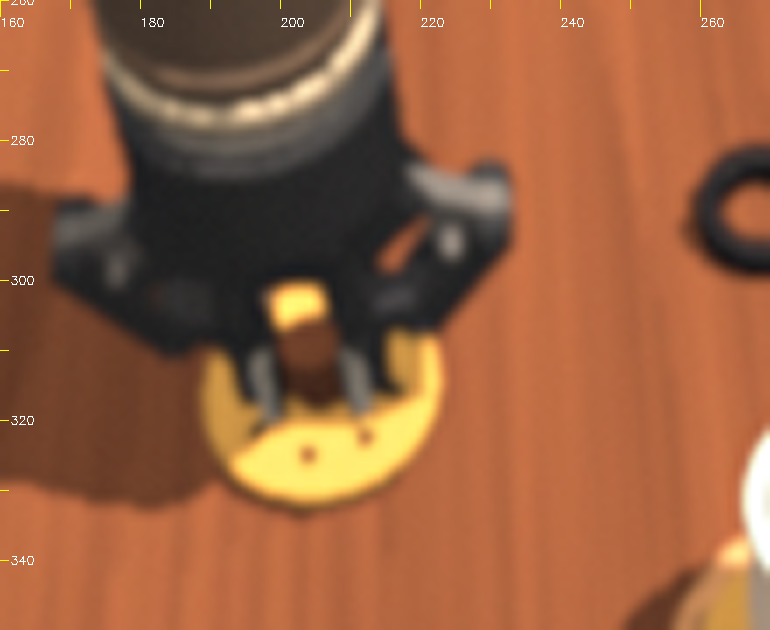

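```bash
python3 -m crank '[[[0,0,0],0,1],[[0,-10,0],0,1],[[0,-35,0],0,1],[[0,-75,0],0,1],[[0,-110,0],0,1],[[0,-133,0],0,1],[[0,-138,0],0,1],[[10,-138,-7],0,1],[[35,-138,-23],0,1],[[70,-138,-47],0,1],[[105,-138,-70],0,1],[[132,-138,-88],0,1],[[148,-138,-98],0,1],[[152.4,-138,-101.4],0,1],[[152.4,-138,-101.4],0,1],[[152.4,-138,-101.4],0,1],[[152.4,-138,-101.4],0,1]]' 40
python3 - <<'E'
from h import *
from rig import *
s=state(); print(s['tool_pos'],xang(s['ee_rot']),s['wrist_force'],s['gripper_width'])
f=grab_frame('side');cv2.imwrite('pics/s24.png',f);crop('pics/s24.png',235,260,100,94,8,'pics/s24c.png')
f=grab_frame('top');cv2.imwrite('pics/t24.png',f);crop('pics/t24.png',360,140,70,70,8,'pics/t24c.png')
th=np.linspace(0,2*np.pi,360)
for cy in (-408.6,-412.5):
  for r,z in ((36,152),(36,146),(22,138),(31,113)):
    p=proj("side",np.c_[509+r*np.cos(th),cy+r*np.sin(th),np.full(360,z)]); q=proj("top",np.c_[509+r*np.cos(th),cy+r*np.sin(th),np.full(360,z)]); print(cy,r,z,p.min(0).round(1),p.max(0).round(1),"top",q.min(0).round(1),q.max(0).round(1))
E
```

```text
time: 55.12
tool_pos: [509.2, -411.9, 170.2]
ee_rot: [-0.707, 0.0, -0.0, 0.707]
wrist_force: [-1.0, 0.5, -1.4]
gripper_width: 0.217
[ 509.23457063 -411.90676095  170.24723417] -0.04322011698894711 [-0.99543371  0.47791245 -1.39575285] 0.2166277826743574
-408.6 36 152 [264.  300.6] [305.5 338.8] top [394.4 165.6] [419.6 190.6]
-408.6 36 146 [264.1 302.3] [305.3 340.4] top [393.7 165.9] [418.7 190.8]
-408.6 22 138 [272.  311.6] [297.  334.8] top [397.6 171.1] [412.8 186.2]
-408.6 31 113 [267.  314.1] [301.4 346.5] top [391.6 169.2] [412.6 190. ]
-412.5 36 152 [264.2 302.5] [305.9 341. ] top [395.8 165.6] [420.9 190.6]
-412.5 36 146 [264.3 304.3] [305.7 342.6] top [395.  165.9] [420.1 190.8]
-412.5 22 138 [272.3 313.6] [297.4 336.9] top [398.9 171.1] [414.2 186.2]
-412.5 31 113 [267.2 316.1] [301.7 348.6] top [392.9 169.1] [413.9 190. ]
```

View pics/s24c.png

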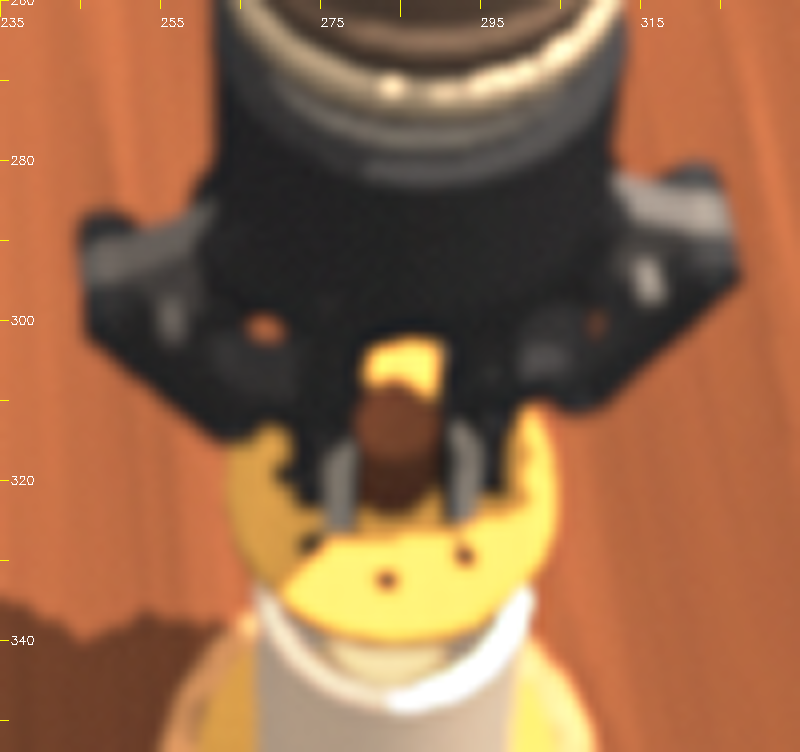

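View pics/t24c.png

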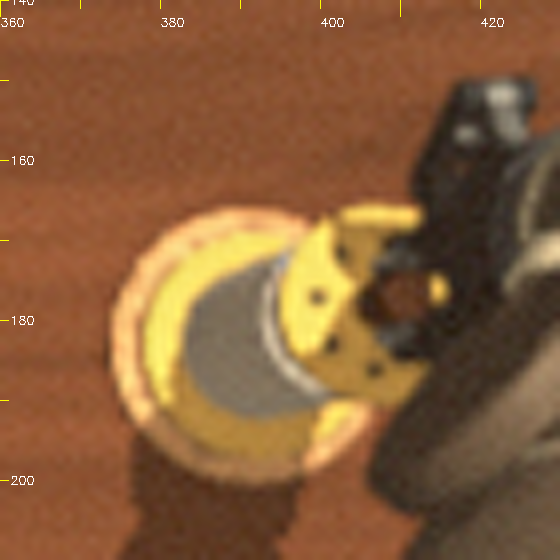

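```bash
python3 -m crank '[[[1,0,-2],0,1],[[1,6,-2],0,1],[[1,13,-2],0,1],[[1,18,-2],0,1],[[1,22,-2],0,1],[[1,22,-2],0,1],[[1,22,-2],0,1]]' 40
python3 - <<'E'
from h import *
from rig import *
s=state(); print(s['tool_pos'],s['wrist_force'],s['gripper_width'])
f=grab_frame('side');cv2.imwrite('pics/s25.png',f);crop('pics/s25.png',235,280,100,94,8,'pics/s25c.png')
E
```

```text
time: 56.1
tool_pos: [511.0, -414.4, 148.4]
ee_rot: [0.707, -0.0, 0.0, -0.707]
wrist_force: [-0.3, -0.2, -1.9]
gripper_width: 0.216
[ 510.97298154 -414.38475682  148.41129441] [-0.29695875 -0.15175735 -1.90861022] 0.21550286658993406
```

View pics/s25c.png

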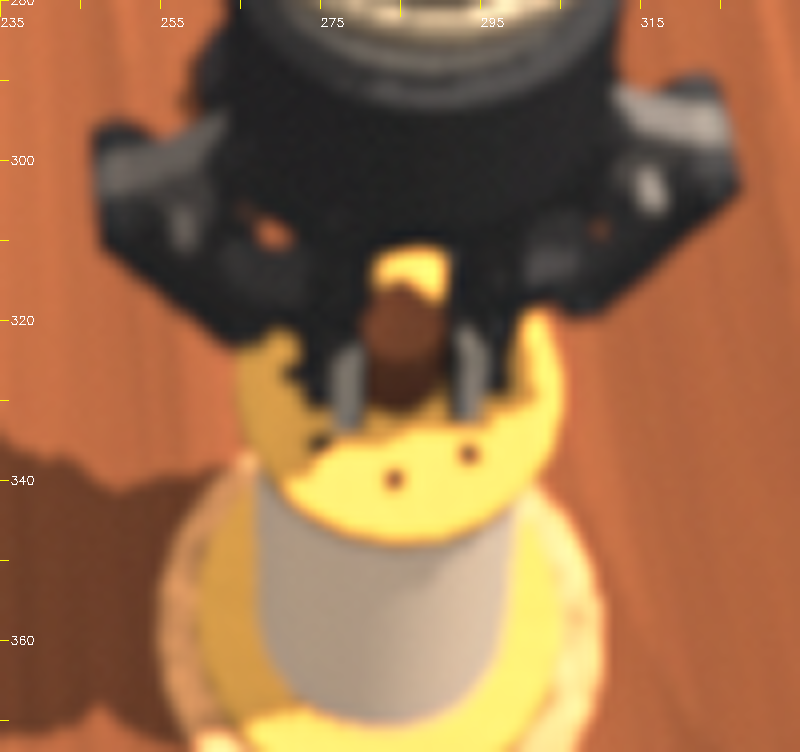

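```bash
python3 -m crank '[[[0,2,0],0,1],[[0,4,0],0,1],[[0,5,0],0,1],[[0,6,0],0,1],[[0,6,0],0,1]]' 40
python3 -m crank '[[[0,1,0],0,1],[[0,2,0],0,1],[[0,3,0],0,1],[[0,4,0],0,1],[[0,4.5,0],0,1],[[0,4.5,0],0,1],[[0,4.5,0],0,1]]' 40
python3 - <<'E'
from h import *
from rig import *
s=state(); print(s['tool_pos'],s['wrist_force'],s['gripper_width'])
f=grab_frame('side');cv2.imwrite('pics/s26.png',f);crop('pics/s26.png',235,280,100,94,8,'pics/s26c.png')
E
```

```text
time: 56.78
tool_pos: [510.8, -414.2, 142.1]
ee_rot: [-0.707, 0.0, -0.0, 0.707]
wrist_force: [-0.3, -0.4, -1.7]
gripper_width: 0.217
time: 57.65
tool_pos: [510.8, -414.2, 137.9]
ee_rot: [-0.707, 0.0, -0.0, 0.707]
wrist_force: [-0.7, 0.3, -1.1]
gripper_width: 0.217
[ 510.84700066 -414.23064923  137.88172166] [-0.65075073  0.26300658 -1.06756272] 0.21666394011107032
```

View pics/s26c.png

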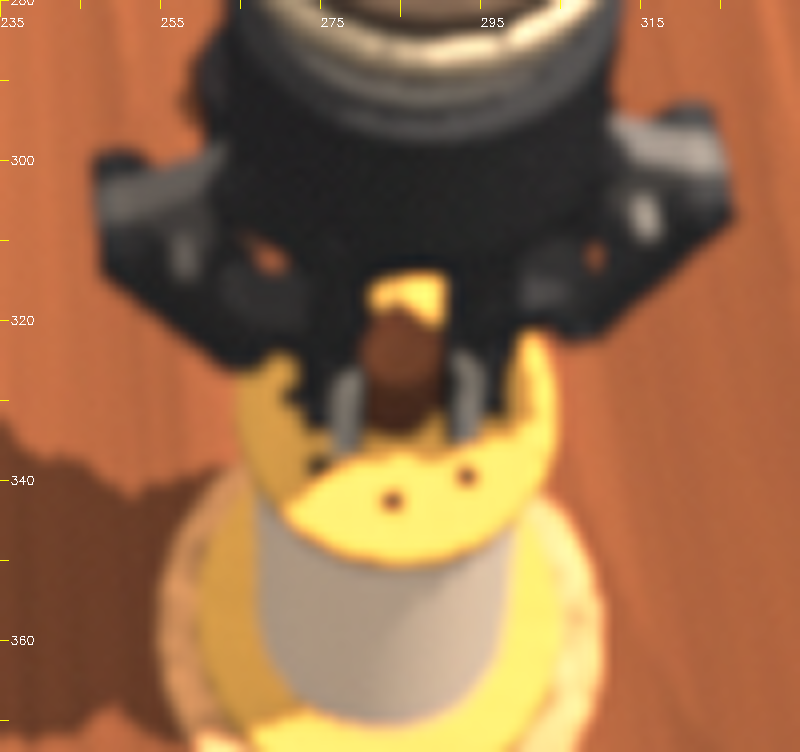

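```bash
python3 -m crank '[[[0,0.5,0],0,1],[[0,0.5,0],0,1],[[0,0.5,0],0,0.7],[[0,0.5,0],0,0.4],[[0,0.5,0],0,0],[[0,0.5,0],0,-0.3],[[0,0.5,0],0,-0.5],[[0,0.5,0],0,-0.5],[[0,-15,0],0,-0.5],[[0,-50,0],0,-0.5],[[0,-90,0],0,-1],[[0,-90,100],0,-1],[[0,-90,150],0,-1],[[0,-90,200],0,-1],[[0,-90,200],0,-1],[[0,-90,200],0,-1],[[0,-90,200],0,-1]]' 40
python3 - <<'E'
from h import *
from rig import *
s=state(); print(s['tool_pos'],s['wrist_force'],s['gripper_width'])
f=grab_frame('side');cv2.imwrite('pics/s27.png',f);crop('pics/s27.png',235,270,100,114,7,'pics/s27c.png')
f=grab_frame('top');cv2.imwrite('pics/t27.png',f);crop('pics/t27.png',360,140,70,70,8,'pics/t27c.png'); cv2.imwrite('pics/t27b.png',cv2.resize(f,(800,600)))
cv2.imwrite('pics/s27b.png',cv2.resize(cv2.imread('pics/s27.png'),(800,600)))
th=np.linspace(0,2*np.pi,360)
for r,z in ((36,119),(36,113),(45,13)):
    c=np.c_[509+r*np.cos(th),-412.5+r*np.sin(th),np.full(360,z)]
    p=proj("side",c); q=proj("top",c); print(r,z,p.min(0).round(1),p.max(0).round(1),"top",q.min(0).round(1),q.max(0).round(1))
E
```

```text
time: 59.82
tool_pos: [511.5, -215.8, 228.5]
ee_rot: [0.708, -0.0, 0.001, -0.707]
wrist_force: [0.4, -0.5, -1.1]
gripper_width: 0.995
[ 511.48120031 -215.83376273  228.47993504] [ 0.35105252 -0.50797523 -1.09416467] 0.9948030570614153
36 119 [264.4 311.9] [304.7 349.9] top [391.9 167.2] [416.4 191.5]
36 113 [264.4 313.6] [304.5 351.4] top [391.2 167.5] [415.6 191.7]
45 13 [260.3 334.5] [306.  379.7] top [378. 169.] [406.3 197.1]
```

View pics/s27c.png

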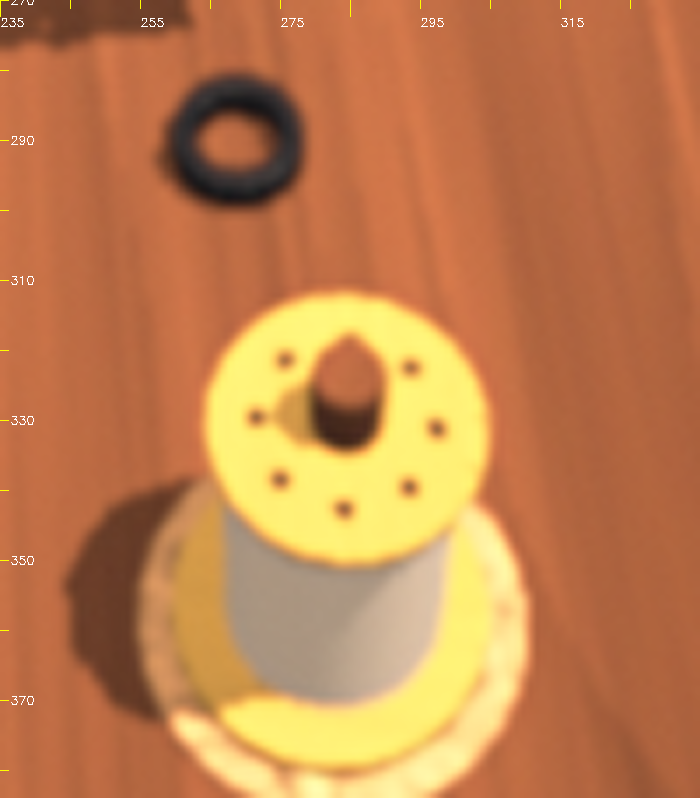

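View pics/t27c.png

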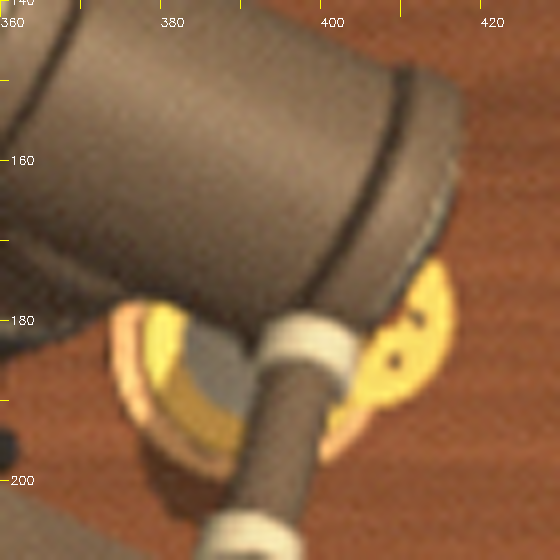

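View pics/s27b.png

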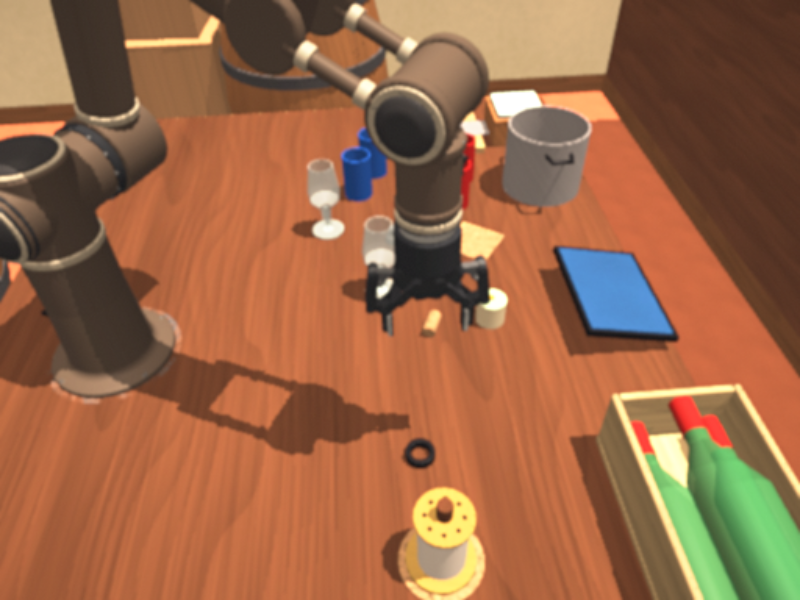

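View pics/t27b.png

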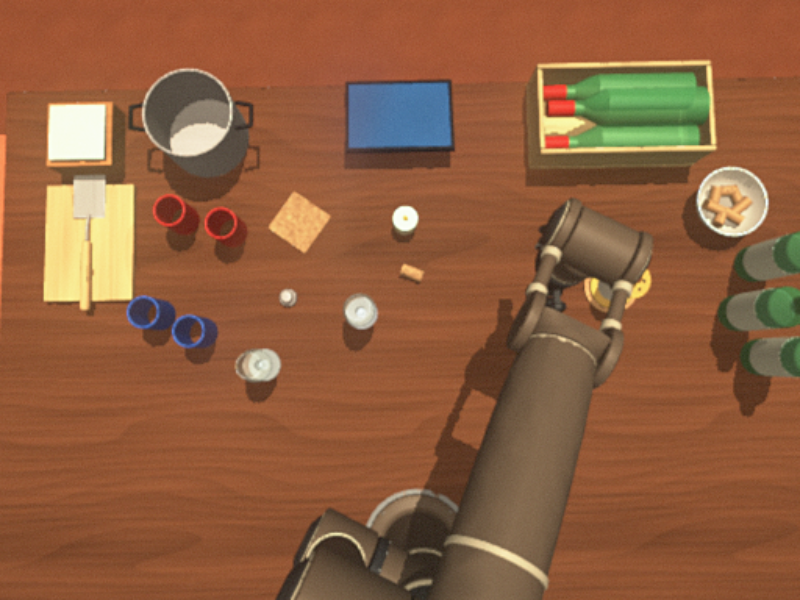

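```bash
python3 -m crank '[[[0,0,40],0,-1],[[0,0,90],0,-1],[[0,0,130],0,-1],[[0,0,150],0,-1],[[0,0,150],0,-1],[[0,0,150],0,-1],[[0,0,150],0,-1]]' 40
python3 - <<'E'
from h import *
from rig import *
f=grab_frame('top');cv2.imwrite('pics/t28.png',f);crop('pics/t28.png',360,140,70,70,8,'pics/t28c.png')
E
```

```text
time: 60.8
tool_pos: [511.2, -65.6, 227.7]
ee_rot: [0.707, -0.001, 0.001, -0.707]
wrist_force: [-0.2, -0.1, -0.0]
gripper_width: 0.995
```

View pics/t28c.png

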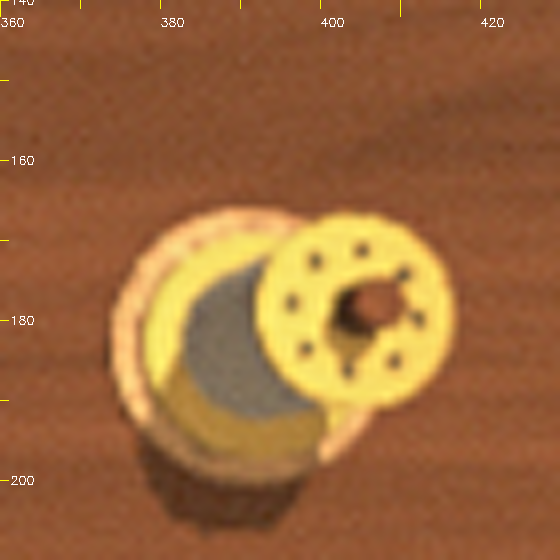

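```bash
python3 -c "
from rig import *
print(sign_off()); print(state()['time'])"
```

```text
the job is handed in; nothing more can be done
None
the job is handed in; nothing more can be done
```

The lantern is together on the round cork mat, built in the order you asked: base, thin candle, white shade, brass cap. I handed it in after about 61 s of robot time, and the sign-off gave no verdict.

**Last checks**
- **Cap and shade:** both cameras show the cap disc within about 1 px of where a fully seated cap should appear, so the shade is resting on the flange. There was no noticeable contact force while I lowered the shade or the cap.
- **Base:** it sits within about 1 mm of the mat's centre.
- **Everything else:** the fat candle, both wine glasses and the coloured tubes look unmoved. The gripper was open, well clear of everything and touching nothing when I handed in.

**What disagreed along the way**
- **Base off-centre:** after the first placing, the cameras showed the base about 4 mm off-centre in y. I gripped it again and shifted it 4 mm.
- **Shade off-line:** its first centring squeeze in y seems not to have closed fully, because it arrived about 3.5–4 mm off the base's line. I corrected that from both views before lowering it.
- **Cap nudge:** I also moved the cap about 2 mm before seating it.
- **Unexplained offset:** after squeezing in y, the gripper and the cameras differed by 3–4 mm, and I did not find the cause. I used the camera views to correct for it.

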